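# Load a hydraulic manifold and hold its hand lever at the mark

## Robot

A 6-joint arm with a two-finger parallel gripper is mounted at the origin on the work surface. World frame = base frame: x ahead of the robot, y to its left, z up, the work surface at z = 0. Lengths are in m, angles in rad, forces in N, time in s.
With the tool pointing down it reaches from about 0.375 to 0.975 m from the base axis. Payload 3.8 kg.
Tool frame: the origin (TCP) lies on the centre line of the jaws, within the pads' length; the fingertips stand 8 mm ahead of it and the grasp point (between the pads) lies 11 mm behind it (tip_reach is the distance from the TCP to the fingertips, in m); x points along the fingers, y is the direction in which the jaws open and shut, and the axes are right-handed (so a half turn about x gives the same grasp; the last joint's range is limited). The gripper opens to 88 mm and grips with 3 to 60 N. Pads are 18 mm wide; open, the fingers measure 123 mm over their backs; the gripper's body (75 mm by 187 mm) begins 45 mm behind the grasp point.
Start: joints at [-1.382, 0.264, 1.604, -0, 1.274, -0.037], TCP at [0.151, -0.658, 0.247] pointing down, gripper open.
Joint ranges: [-2.63, 2.63], [-0.94, 2.18], [0.31, 2.57], [-1.31, 4.45], [0, 2.66], [-2.55, 2.55]. Speed limits (rad/s): [2.57, 2.57, 3.14, 3.14, 3.14, 3.14].

## Interface

Orientations are given as a rotation vector (axis times angle).
In Python, from bench import get_obs, capture, camera_params, finish_job, tip_reach gives the robot as it stands.
- The arm moves only by the shell command python3 -m jog 'ROWS'. ROWS is JSON, a list that holds one entry, the list of rows, each a list of 7 numbers: the turn, a rotation vector about the tool's x, y, z in degrees, then the shift along the tool's x, y, z in m, then the finger opening in m, from 0 to 0.0881. A call has 1 to 8 rows; each row shifts and turns the commanded pose from where the row before left it, along the tool's axes as they then stand; what a row does not reach is not made up. A row lasts 1/10 s, in which the tool goes at most 50 mm and 8.59 degrees, less where a joint would pass 70% of its speed; a pose out of reach is approached as far as the arm can. A call is refused whole if a number of a shift passes 0.05 or a number of a turn 8.59, either way. A call with a gripper value outside its range is refused whole. The fingers move at their own pace and stop on an object; the grip force is fixed at half the most. Time passes only in rows, so rows that do not move let the fingers close. It gives the time, the measured TCP pose, the force and the opening at its end, in the units of the state.
- get_obs(): the state, without advancing time (a new reading comes with each control period).
- capture(name): name is "scene" or "top"; returns the picture (400x640x3 uint8, red, green, blue); there is no depth.
- camera_params(name): a dict with "intrinsics" (3x3 intrinsics, pixels), "k1" (the pictures are not rectified: a ray, as slopes to the right and down, at radius r is drawn at 1 + k1 r^2 times it, then the intrinsics apply), "camera_from_world" (4x4, takes a point from world to camera coordinates). Camera axes: x right, y up, looking along -z (the intrinsics and any distortion apply to the point x, -y, -z); pixel columns grow to the right and rows downward; lengths in m; the calibration is good to about 2 mm. A picture is of the moment at which its call begins. camera_params takes no time and is no camera call.
- finish_job(): hands the job in, once; it reports no verdict.
The state is a dict: "t": time; "joint_pos": joint angles; "joint_velocities": joint speeds; "joint_torque": joint torques, N m; "position": TCP position; "eef_rot": TCP orientation; "force": force on the tool from outside, world axes, zero at the start; "moment": the same for the moment, N m; "opening": opening from 0.0 (shut) to 1.0 (fully open).
Only numpy, scipy, OpenCV 4.12 (cv2) and the standard library are available. Lean on these libraries where they do the work, as an engineer would, in place of code of your own. Each camera call takes 0.05 s, during which the arm holds its last target.

## Task

Get the hydraulic manifold ready for my flow-path check: put the large and the small steel cartridge insert, nose down, each fully home in the bore of its own size in the block. Then pull the valve's spring-return hand lever back towards you until its shaft lines up with the green marker on the quadrant and keep hold of it there; finish while still holding it, because it springs back if let go while I look through the ports. Leave the green marker as it is set and the cover plate, the pipe clamp and the adapter where they lie.

Things in the scene. Friction and masses are not known exactly. Their poses are not given: they have to be found in the camera images.
- manifold: Aluminium block bolted to the bench, 110 (x) x 280 (y) x 90 mm high; 12 mm high foot plates stick out 26 mm at its y ends. Origin: centre of underside; its front (-x) faces the robot (yaw within 0.25 rad). On top from -y to +y: large bore, small bore, hand-lever valve (46 mm wide, centred at y = 105 mm, 50 mm high, from x = -76 to +92 mm).
- bore_large (a point): Centre of the mouth of the large bore, on the block's top face (90 mm above the bench). Bore 47 mm in diameter, 72 mm deep, vertical, small chamfer at the mouth. Axes as the manifold.
- bore_small (a point): Centre of the mouth of the small bore, on the block's top face (90 mm above the bench), 80 mm from the large bore along the block and 115 mm from the lever's plane. Bore 34 mm in diameter, 56 mm deep, vertical. Axes as the manifold.
- insert_large: Large cartridge insert, loose, about 0.5 kg, standing upright on the bench nose down. Origin: centre of its underside, z up. Nose 34 mm in diameter for the lowest 14 mm, steel sleeve 45 mm in diameter up to 72 mm, spring 24 mm in diameter up to 84 mm. Home, the sleeve's top is flush with the block and only the spring stands out; let go partly entered, it slides down by itself.
- insert_small: Small cartridge insert, loose, about 0.25 kg, standing upright on the bench nose down. Origin: centre of its underside, z up. Nose 25 mm in diameter for the lowest 13 mm, steel sleeve 32 mm in diameter up to 56 mm, spring 18 mm in diameter up to 66 mm. Home, the sleeve's top is flush with the block and only the spring stands out; let go partly entered, it slides down by itself.
- lever (a joint): Angle of the hand lever in rad: 0 at rest, 0.8 at most. At 0 it leans 0.30 rad away from the robot (to the manifold's +x); pulling the ball to the manifold's -x increases it, so its lean to -x is value - 0.30. A spring drives it back to 0 when let go: about 4 N at the ball at 0, 10 N at 0.6.
- lever_pivot (a point): Point on the lever's hinge axis in the lever's plane, 118 mm above the bench. The hinge axis runs along the manifold's y. Axes as the manifold.
- lever_ball (a point): Centre of the black ball knob, 30 mm in diameter, on top of the lever, 145 mm from the pivot; lever shaft 10 mm thick below it. z runs along the lever, away from the pivot.
- marker (a joint): Angle in rad at which the green marker is clamped on the quadrant, on the same scale as the lever: the lever lines up with it when both values are equal. Set between 0.35 and 0.60; it stays put unless pushed hard.
- marker_tip (a point): Tip of the green marker, in the lever's plane, 90 mm from the pivot; the lined-up lever's centre line passes through it. z: from the pivot through this point. The marker sits on a steel quadrant plate (3 mm thick, 86 mm radius about the pivot) 16 mm to the +y side of the lever; marker and thumb screw reach 30 mm to that side, 92 mm from the pivot.
- cover_plate: Bystander: dark steel cavity cover, 85 x 85 x 30 mm, lying on the bench. Origin: centre of its underside.
- pipe_clamp: Bystander: green plastic pipe clamp on a steel strip, 34 x 72 x 54 mm high. Origin: centre of its underside.
- adapter: Bystander: steel hexagon screw adapter standing on end, 33 mm across, 50 mm high. Origin: centre of its underside.
Mind the look-alikes: they are no part of the job. Leave any brown or yellow look-alike of the insert_large alone.

How it is judged:
On the way:
1. both inserts are fully home in their bores while the lever is still at rest (horizontal distance between insert_large and bore_large below 0.004 m and z of insert_large in the frame of bore_large below -0.068 m and angle between each of insert_large, insert_small's own z axis and vertical below 0.1 rad and horizontal distance between insert_small and bore_small below 0.004 m and z of insert_small in the frame of bore_small below -0.052 m and contact force between the fingers and insert_large below 0.2 N and contact force between the fingers and insert_small below 0.2 N and value of joint lever below 0.12 rad), for 0.3 s.
At the end, for the whole second after the job is handed in: Each insert is upright (0.1 rad) and home in its own bore: underside within 4 mm of bottom and axis. The fingers hold the lever still (over 2 N), in line with the green marker within 0.08 rad (7 mm at its tip). Cover plate, pipe clamp, adapter within 30 mm of where they were (horizontal distance between insert_large and bore_large below 0.004 m and z of insert_large in the frame of bore_large below -0.068 m and angle between each of insert_large, insert_small's own z axis and vertical below 0.1 rad and horizontal distance between insert_small and bore_small below 0.004 m and z of insert_small in the frame of bore_small below -0.052 m and angle between the z axis of lever_ball and the z axis of marker_tip, either way round below 0.08 rad and contact force between the fingers and lever above 2 N and velocity of joint lever between -0.05 and 0.05 rad/s and distance of each of cover_plate, pipe_clamp, adapter from where it was at the start of the episode below 0.03 m); the arm keeps its last pose, push and grip.
It fails at once if the cover plate, the pipe clamp or the adapter was moved more than 30 mm (distance of any of cover_plate, pipe_clamp, adapter from where it was at the start of the episode above 0.03 m).
It fails at once if the green marker was shifted on the quadrant by more than 6 mm (distance of marker_tip from where it was at the start of the episode above 0.006 m).
It also fails if it takes over 72 s, if anything falls off the work surface, if the arm or the gripper's body presses on something with over 40 N, if the wrist force passes 120 N, or if a joint passes its speed limit or range.

## Working session

There is one attempt and no reset: what is moved stays moved. The work goes in short steps, Python scripts to look and compute and a shell command to move; the robot and the scene stay as the last step left them, time stands still between calls to the robot, and variables do not carry over. Pictures are saved under pics/ and viewed, and the job is handed in when it is done.

```bash
ls; mkdir -p pics; python3 - <<'E'
from bench import *
import cv2,numpy as np
np.set_printoptions(precision=4,suppress=True)
for n in ["scene","top"]:
    im=capture(n); cv2.imwrite(f"pics/{n}0.png",im[:,:,::-1]); p=camera_params(n); print(n,p)
o=get_obs(); print(o, tip_reach)
E
```

```text
pics
scene {'intrinsics': array([[441.9203,   0.    , 315.276 ],
       [  0.    , 441.9203, 186.6369],
       [  0.    ,   0.    ,   1.    ]]), 'k1': -0.04777538475491841, 'camera_from_world': array([[ 0.6415,  0.7671, -0.0031, -0.3658],
       [-0.4875,  0.4107,  0.7705,  0.1002],
       [ 0.5924, -0.4927,  0.6374, -1.4659],
       [ 0.    ,  0.    ,  0.    ,  1.    ]])}
top {'intrinsics': array([[406.4423,   0.    , 320.1625],
       [  0.    , 406.4423, 196.3558],
       [  0.    ,   0.    ,   1.    ]]), 'k1': -0.0364624808961468, 'camera_from_world': array([[ 0.0275, -0.9996, -0.0038,  0.0254],
       [ 0.985 ,  0.0265,  0.1705, -0.5334],
       [-0.1703, -0.0084,  0.9853, -1.3181],
       [ 0.    ,  0.    ,  0.    ,  1.    ]])}
{'t': 0.1, 'joint_pos': array([-1.3819,  0.2647,  1.6052, -0.    ,  1.2737, -0.0368]), 'joint_velocities': array([-0.0001,  0.0003, -0.0052,  0.0009, -0.001 , -0.    ]), 'joint_torque': array([  0.0012, -50.3618, -35.8072,   0.0731,   0.0234,  -0.0001]), 'position': array([ 0.151 , -0.6573,  0.2455]), 'eef_rot': array([ 2.1027,  0.2404, -2.103 ]), 'force': array([-0.1726,  0.7504, -0.1278]), 'moment': array([ 0.0153, -0.0172,  0.0026]), 'opening': 1.0002702825987113} 0.008
```

View pics/scene0.png

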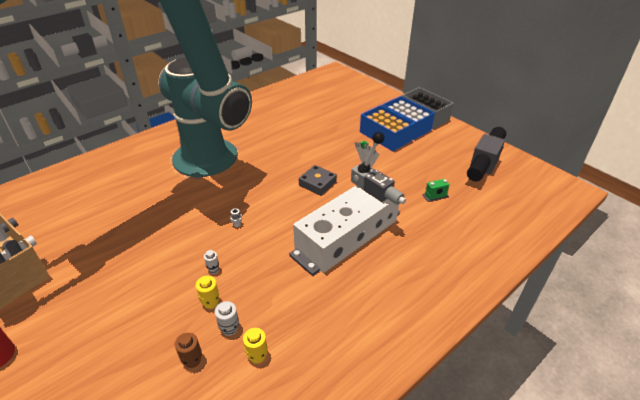

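View pics/top0.png

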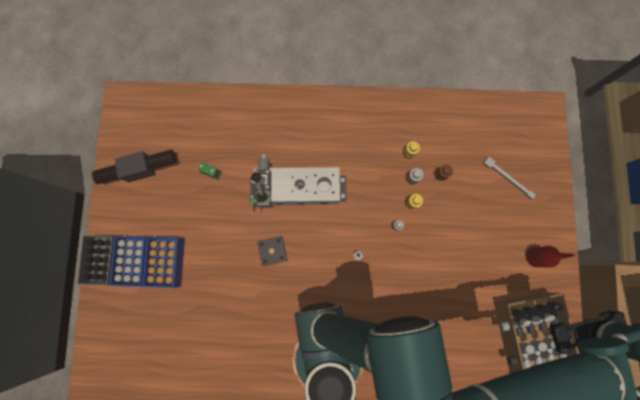

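The scene view shows the large steel insert at about (227,318), the small one at (211,262), the adapter at (236,217), the block near (345,225), and the lever and marker near (372,145). In the top view the same items sit at about (415,176), (398,225), (358,256), (300,185) and (260,190). I'll zoom in next.

```bash
cat > h.py <<'E'
import numpy as np,cv2
from bench import *
from scipy.spatial.transform import Rotation as R
np.set_printoptions(precision=4,suppress=True)
P={n:camera_params(n) for n in("scene","top")}
def ray(n,u,v):
    p=P[n];K=p["intrinsics"]
    q=cv2.undistortPoints(np.array([[[u,v]]],float),K,np.array([p["k1"],0,0,0.]))[0,0]
    T=p["camera_from_world"];d=T[:3,:3].T@np.array([q[0],-q[1],-1.]);c=-T[:3,:3].T@T[:3,3]
    return c,d/np.linalg.norm(d)
def onz(n,u,v,z):
    c,d=ray(n,u,v);return c+d*(z-c[2])/d[2]
def onplane(n,u,v,p0,nn):
    c,d=ray(n,u,v);return c+d*(np.dot(np.array(p0)-c,nn)/np.dot(d,nn))
def tri(a,b):
    c1,d1=ray("scene",*a);c2,d2=ray("top",*b)
    s=np.linalg.lstsq(np.c_[d1,-d2],c2-c1,rcond=None)[0]
    p,q=c1+s[0]*d1,c2+s[1]*d2
    return (p+q)/2,np.linalg.norm(p-q)
def proj(n,X):
    p=P[n];T=p["camera_from_world"];x=T[:3,:3]@np.array(X,float)+T[:3,3]
    q=np.array([x[0],-x[1]])/-x[2];q=q*(1+p["k1"]*(q@q));K=p["intrinsics"]
    return np.array([K[0,0]*q[0]+K[0,2],K[1,1]*q[1]+K[1,2]])
def crop(n,im,x0,y0,w,h,s,out):
    c=cv2.resize(im[y0:y0+h,x0:x0+w,::-1],None,fx=s,fy=s,interpolation=cv2.INTER_CUBIC)
    for k in range(0,w,10): cv2.putText(c,str(x0+k),(k*s,8),0,.3,(0,0,255),1);cv2.line(c,(k*s,10),(k*s,14),(0,0,255),1)
    for k in range(0,h,10): cv2.putText(c,str(y0+k),(0,k*s+3),0,.3,(255,0,0),1)
    cv2.imwrite(out,c)
E
python3 - <<'E'
from h import *
s=cv2.imread("pics/scene0.png")[:,:,::-1];t=cv2.imread("pics/top0.png")[:,:,::-1]
crop("",s,280,130,130,145,4,"pics/s_m.png"); crop("",s,170,200,110,170,3,"pics/s_i.png")
crop("",t,240,150,120,65,6,"pics/t_m.png"); crop("",t,340,135,130,130,4,"pics/t_i.png")
E
```

```text
(no output)
```

View pics/s_m.png

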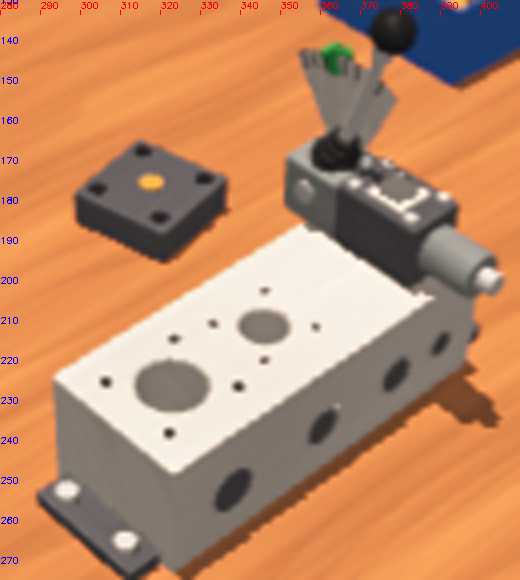

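View pics/s_i.png

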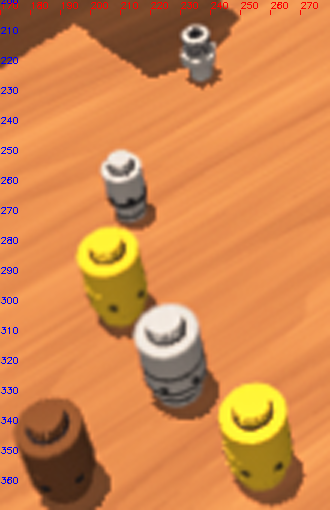

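View pics/t_m.png

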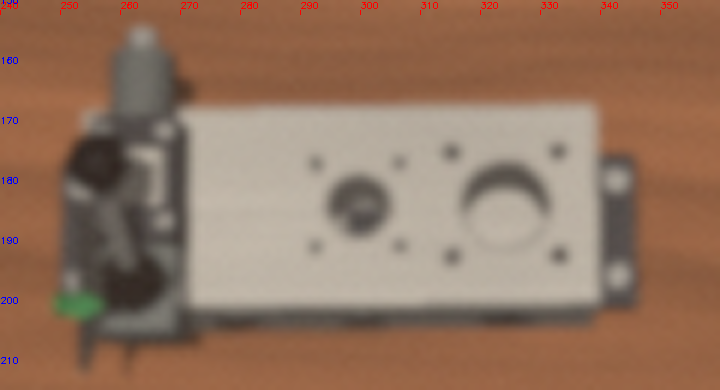

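View pics/t_i.png

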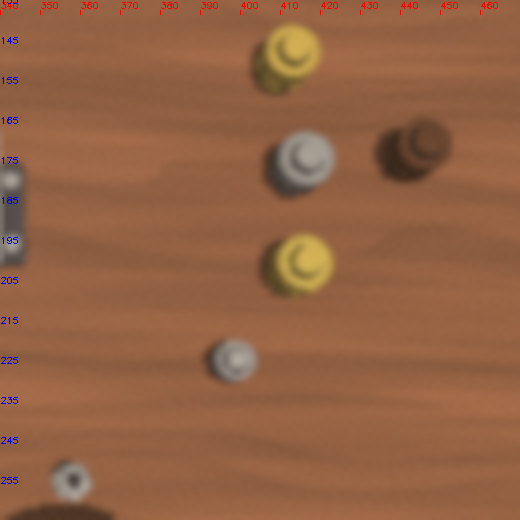

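```bash
python3 - <<'E'
from h import *
I={"scene":cv2.imread("pics/scene0.png"),"top":cv2.imread("pics/top0.png")}
S=8
def blobs(n,x0,y0,w,h,f,amin,tag):
    c=cv2.resize(I[n][y0:y0+h,x0:x0+w],None,fx=S,fy=S,interpolation=cv2.INTER_CUBIC)
    m=f(c).astype(np.uint8)*255
    cs,_=cv2.findContours(m,cv2.RETR_CCOMP,cv2.CHAIN_APPROX_NONE)
    for k in cs:
        if cv2.contourArea(k)>amin*S*S and len(k)>5:
            k=cv2.convexHull(k)
            (cx,cy),(a,b),_=cv2.fitEllipse(k)
            print(n,tag,"c %.2f %.2f"%((cx+.5)/S-.5+x0,(cy+.5)/S-.5+y0),"ax %.1f %.1f area %.0f"%(a/S,b/S,cv2.contourArea(k)/S/S))
            cv2.ellipse(c,((cx,cy),(a,b),_),(0,0,255),1)
    cv2.imwrite(f"pics/b_{n}_{tag}.png",c)
g=lambda c:c.astype(int).sum(2)/3
bright=lambda th:(lambda c:(g(c)>th)&(c.max(2).astype(int)-c.min(2)<40))
dark=lambda th:(lambda c:g(c)<th)
blobs("scene",305,200,55,40,dark(190),15,"bores")
blobs("top",290,165,45,38,dark(145),10,"bores")
blobs("scene",205,295,45,45,bright(165),15,"big")
blobs("scene",197,245,30,30,bright(160),10,"small")
blobs("top",400,160,32,32,bright(120),10,"big")
blobs("top",385,212,28,28,bright(115),10,"small")
E
cd pics; python3 -c "
import cv2,numpy as np
a=[cv2.imread(f'b_{x}.png') for x in ('scene_bores','top_bores','scene_big','scene_small','top_big','top_small')]
a=[cv2.resize(x,(260,260)) for x in a]
cv2.imwrite('bl.png',np.vstack([np.hstack(a[:3]),np.hstack(a[3:])]))"
```

```text
scene bores c 307.36 238.55 ax 5.1 16.2 area 23
scene bores c 353.00 234.21 ax 15.5 39.0 area 199
scene bores c 322.48 226.03 ax 13.6 19.4 area 205
scene bores c 345.54 211.21 ax 9.0 13.4 area 94
scene bores c -1913.87 1063.36 ax 96.8 4815.4 area 224
top bores c 327.43 201.22 ax 2.5 141.9 area 105
top bores c 299.37 183.77 ax 10.8 11.1 area 92
top bores c 323.78 182.72 ax 13.2 15.0 area 111
top bores c 309.23 165.84 ax 3.4 68.7 area 122
scene big c 224.77 310.13 ax 17.5 21.3 area 288
scene big c 225.11 309.74 ax 10.6 14.3 area 89
scene small c 209.83 255.44 ax 10.3 12.5 area 98
scene small c 209.99 255.12 ax 6.9 9.6 area 41
top big c 416.33 174.01 ax 12.6 13.4 area 131
top big c 415.09 174.98 ax 5.6 7.4 area 21
top small c 398.60 224.68 ax 9.0 9.7 area 67
```

View pics/bl.png

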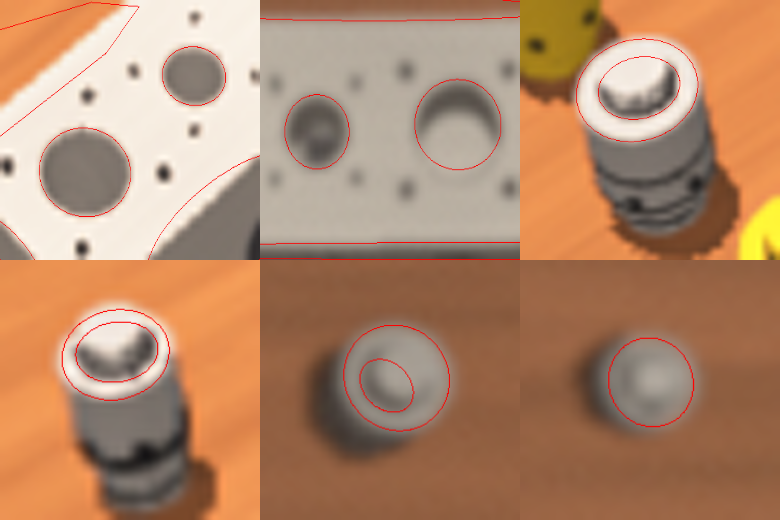

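```bash
python3 - <<'E'
from h import *
L,e1=tri((322.48,226.03),(323.77,183.6)); s,e2=tri((345.54,211.21),(299.3,183.75))
print("boreL",L,e1,"boreS",s,e2, np.linalg.norm(L-s))
for z in (.09,):
    for n,a in (("scene",(322.48,226.03)),("top",(323.77,183.6))): print(n,"L on z",onz(n,*a,z))
    for n,a in (("scene",(345.54,211.21)),("top",(299.3,183.75))): print(n,"S on z",onz(n,*a,z))
for nm,a,b,z in (("insL",(224.77,310.13),(416.33,174.01),.072),("insS",(209.83,255.44),(398.6,224.68),.056)):
    print(nm,tri(a,b),onz("scene",*a,z),onz("top",*b,z))
# block corners (top face)
t=[(270.9,167.9),(338.9,166.8),(339.2,200.6),(271.5,201.2)]
for q in t: print("corner",onz("top",*q,.09))
for q in [(293.4,224),(323.4,248),(388,203.5),(355.5,185.3)]: print("sc corner",onz("scene",*q,.09))
print("cover",onz("top",272,250,.03),"adapter",tri((235,209),(357.5,254.5)),"clamp",onz("top",209,170,.04))
E
```

```text
boreL [0.567  0.0278 0.0882] 0.002550113224802475 boreS [0.5643 0.1078 0.0883] 0.002587213002194359 0.07998265030733727
scene L on z [0.5678 0.0255 0.09  ]
top L on z [0.5674 0.0289 0.09  ]
scene S on z [0.565  0.1053 0.09  ]
top S on z [0.5648 0.1087 0.09  ]
insL (array([ 0.6117, -0.2797,  0.0704]), np.float64(0.002856295248883206)) [ 0.6121 -0.2814  0.072 ] [ 0.612  -0.2781  0.072 ]
insS (array([ 0.4428, -0.2225,  0.0538]), np.float64(0.002278750452186795)) [ 0.4441 -0.2242  0.056 ] [ 0.443  -0.2211  0.056 ]
corner [0.6155 0.2041 0.09  ]
corner [ 0.6251 -0.0194  0.09  ]
corner [ 0.5126 -0.0226  0.09  ]
corner [0.5047 0.1968 0.09  ]
sc corner [ 0.5162 -0.0248  0.09  ]
sc corner [ 0.6243 -0.0201  0.09  ]
sc corner [0.6146 0.2098 0.09  ]
sc corner [0.5063 0.1969 0.09  ]
cover [0.35   0.1951 0.03  ] adapter (array([ 0.3416, -0.088 ,  0.0551]), np.float64(0.0024164645406880335)) clamp [0.6148 0.4227 0.04  ]
```

```bash
cat >> h.py <<'E'
def go(x,y,z,jawang=None):
    o=get_obs();Rm=R.from_rotvec(o["eef_rot"]).as_matrix()
    d=np.array([x,y,z])-o["position"]
    print("t",o["t"],"pos",o["position"],"rot cols x,y,z",Rm[:,0],Rm[:,1],Rm[:,2],"F",o["force"],"open",o["opening"]*88.1)
    jaw=np.degrees(np.arctan2(Rm[1,1],Rm[0,1]));print("jaw angle deg",jaw)
    if jawang is not None:
        dl=(jawang-jaw+90)%180-90;print("turn about tool x (deg):",-dl)
        tilt=R.from_rotvec([0,0,np.radians(dl)]).as_matrix()@Rm
        print("shift after turn:",tilt.T@d)
    print("shift now:",Rm.T@d, "q6",o["joint_pos"][5])
E
python3 - <<'E'
from h import *
go(.4435,-.2227,.15,0)
go(.4435,-.2227,.15,90)
s=cv2.imread("pics/scene0.png")
E
```

```text
t 0.1 pos [ 0.151  -0.6573  0.2455] rot cols x,y,z [-0.0004  0.0019 -1.    ] [ 0.2238 -0.9746 -0.002 ] [-0.9746 -0.2238 -0.0001] F [-0.1726  0.7504 -0.1278] open 88.12381189694646
jaw angle deg -77.06670680177136
turn about tool x (deg): -77.06670680177137
shift after turn: [ 0.095   0.2927 -0.4346]
shift now: [ 0.0963 -0.3579 -0.3823] q6 -0.0368495682023492
t 0.1 pos [ 0.151  -0.6573  0.2455] rot cols x,y,z [-0.0004  0.0019 -1.    ] [ 0.2238 -0.9746 -0.002 ] [-0.9746 -0.2238 -0.0001] F [-0.1726  0.7504 -0.1278] open 88.12381189694646
jaw angle deg -77.06670680177136
turn about tool x (deg): 12.933293198228625
shift after turn: [ 0.0964 -0.4344 -0.2925]
shift now: [ 0.0963 -0.3579 -0.3823] q6 -0.0368495682023492
```

```bash
python3 -m jog '[[[0,0,0,0,-0.0325,-0.0347,0.0881],[0,0,0,0,-0.0325,-0.0347,0.0881],[0,0,0,0,-0.0325,-0.0347,0.0881],[0,0,0,0,-0.0325,-0.0347,0.0881],[0,0,0,0,-0.0325,-0.0347,0.0881],[0,0,0,0,-0.0325,-0.0347,0.0881],[0,0,0,0,-0.0325,-0.0347,0.0881],[0,0,0,0,-0.0325,-0.0347,0.0881]]]'; python3 -c "
from h import *
go(.4435,-.2227,.15,0)"
```

```text
t: 0.9
position: [0.3639, -0.3404, 0.2464]
eef_rot: [2.102, 0.238, -2.102]
force: [1.3, -0.2, 0.6]
opening: 0.997
t 0.9 pos [ 0.3639 -0.3404  0.2464] rot cols x,y,z [-0.0002  0.0003 -1.    ] [ 0.2235 -0.9747 -0.0004] [-0.9747 -0.2235  0.0001] F [ 1.3219 -0.1625  0.5619] open 87.8255987910296
jaw angle deg -77.08795122223842
turn about tool x (deg): -77.08795122223842
shift after turn: [ 0.0963  0.0796 -0.1177]
shift now: [ 0.0964 -0.0969 -0.1039] q6 0.5433210956184191
```

```bash
python3 -m jog '[[[0,0,0,0,-0.0323,-0.0346,0.0881],[0,0,0,0,-0.0323,-0.0346,0.0881],[0,0,0,0,-0.0323,-0.0346,0.0881],[-8.5,0,0,0.005,0,0,0.0881],[-8.5,0,0,0.01,0,0,0.0881],[-8.5,0,0,0.01,0,0,0.0881],[-8.5,0,0,0.01,0,0,0.0881],[-8.5,0,0,0.01,0,0,0.0881]]]';python3 -m jog '[[[-8.5,0,0,0.01,0,0,0.0881],[-8.5,0,0,0.01,0,0,0.0881],[-8.5,0,0,0.01,0,0,0.0881],[-8.5,0,0,0.01,0,0,0.0881],[-0.6,0,0,0.01,0,0,0.0881]]]'; python3 -c "
from h import *
go(.4435,-.2227,.04,0)
for n in ['scene','top']:
    im=capture(n); cv2.imwrite(f'pics/{n}1.png',im[:,:,::-1])
cv2.imwrite('pics/1.png',np.hstack([cv2.resize(cv2.imread('pics/scene1.png')[170:330,120:280],(400,400)),cv2.resize(cv2.imread('pics/top1.png')[150:290,330:470],(400,400))]))"
```

```text
t: 1.7
position: [0.4426, -0.2243, 0.2008]
eef_rot: [1.633, 0.866, -1.634]
force: [0.0, 0.5, 0.1]
opening: 0.998
t: 2.2
position: [0.4426, -0.2244, 0.1509]
eef_rot: [1.208, 1.211, -1.208]
force: [-0.3, 0.4, -0.2]
opening: 0.999
t 2.2 pos [ 0.4426 -0.2244  0.1509] rot cols x,y,z [-0.0006  0.0003 -1.    ] [ 1.      0.0016 -0.0006] [ 0.0016 -1.     -0.0003] F [-0.3011  0.3575 -0.162 ] open 88.0153601883332
jaw angle deg 0.09029192792203873
turn about tool x (deg): 0.09029192792203844
shift after turn: [ 0.1109  0.001  -0.0017]
shift now: [ 0.1109  0.001  -0.0017] q6 -0.5210491389023268
```

View pics/1.png

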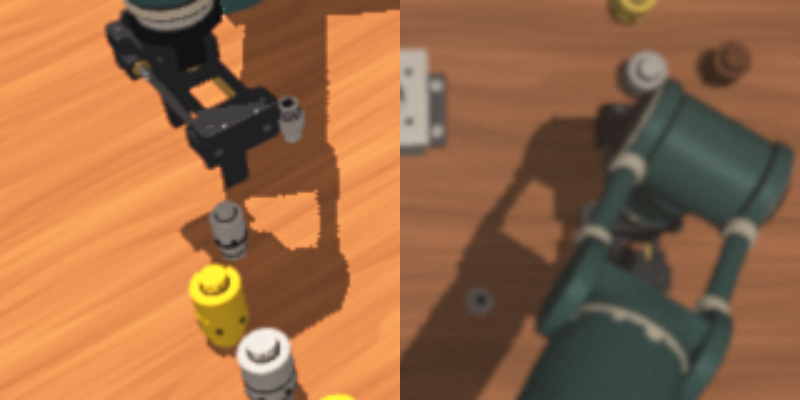

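```bash
python3 -m jog '[[[0,0,0,0.04,0.001,-0.0015,0.0881],[0,0,0,0.04,0,0,0.0881],[0,0,0,0.022,0,0,0.0881],[0,0,0,0.01,0,0,0.0881],[0,0,0,0,0,0,0.02],[0,0,0,0,0,0,0.02],[0,0,0,0,0,0,0.02],[0,0,0,0,0,0,0.02]]]';python3 -m jog '[[[0,0,0,0,0,0,0.02],[0,0,0,0,0,0,0.02],[0,0,0,0,0,0,0.02],[0,0,0,0,0,0,0.02]]]'; python3 -c "
from h import *
go(.4435,-.2227,.039,0)
im=capture('scene'); cv2.imwrite('pics/scene2.png',im[:,:,::-1]);crop('',im,150,200,120,100,5,'pics/2.png')"
```

```text
t: 3.1
position: [0.4452, -0.2238, 0.0413]
eef_rot: [1.209, 1.206, -1.208]
force: [0.0, 0.5, 1.0]
opening: 0.664
t: 3.5
position: [0.4438, -0.2232, 0.0399]
eef_rot: [1.209, 1.21, -1.209]
force: [-1.5, -0.4, 3.0]
opening: 0.349
t 3.5 pos [ 0.4438 -0.2232  0.0399] rot cols x,y,z [-0.0002 -0.     -1.    ] [ 1.      0.0007 -0.0002] [ 0.0007 -1.      0.    ] F [-1.4959 -0.4079  2.9544] open 30.70601265431313
jaw angle deg 0.038351243761948
turn about tool x (deg): 0.03835124376195154
shift after turn: [ 0.0009 -0.0003 -0.0005]
shift now: [ 0.0009 -0.0003 -0.0005] q6 -0.5164830749339716
```

View pics/2.png

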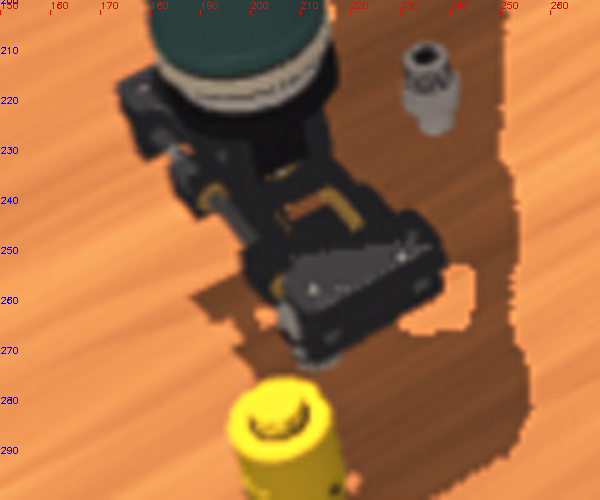

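```bash
python3 -m jog '[[[0,0,0,0,0,0,0.05],[0,0,0,0,0,0,0.05],[0,0,0,0,0,0,0.05],[5,0,0,0,0,0,0.05],[8.5,0,0,0,0,0,0.05],[8.5,0,0,0,0,0,0.05],[8.5,0,0,0,0,0,0.05],[8.5,0,0,0,0,0,0.05]]]';python3 -m jog '[[[8.5,0,0,0,0,0,0.05],[8.5,0,0,0,0,0,0.05],[8.5,0,0,0,0,0,0.05],[8.5,0,0,0,0,0,0.05],[8.5,0,0,0,0,0,0.05],[8.5,0,0,0,0,0,0.05],[0,0,0,0,0,0,0.02],[0,0,0,0,0,0,0.02]]]';python3 -m jog '[[[0,0,0,0,0,0,0.02],[0,0,0,0,0,0,0.02],[0,0,0,0,0,0,0.02],[0,0,0,0,0,0,0.02],[0,0,0,0,0,0,0.02]]]'; python3 -c "
from h import *
go(.5649,.107,.25,0)
"
```

```text
t: 4.35
position: [0.4439, -0.2231, 0.0396]
eef_rot: [1.694, 0.803, -1.694]
force: [1.0, -0.5, -0.1]
opening: 0.564
t: 5.15
position: [0.4439, -0.2231, 0.0396]
eef_rot: [2.219, 0.005, -2.219]
force: [-0.2, -0.2, 0.2]
opening: 0.407
t: 5.65
position: [0.4439, -0.223, 0.0397]
eef_rot: [2.221, 0.001, -2.221]
force: [-0.7, 1.2, -0.9]
opening: 0.354
t 5.65 pos [ 0.4439 -0.223   0.0397] rot cols x,y,z [-0.0001  0.0001 -1.    ] [ 0.001  -1.     -0.0001] [-1.     -0.001   0.0001] F [-0.6861  1.2061 -0.8562] open 31.19265842708281
jaw angle deg -89.94495759133183
turn about tool x (deg): -89.94495759133184
shift after turn: [-0.2104  0.121  -0.33  ]
shift now: [-0.2103 -0.33   -0.1213] q6 1.0539366301584558
```

```bash
python3 -m jog '[[[0,0,0,-0.02,0,0,0.02],[0,0,0,-0.03,0,0,0.02],[-8.5,0,0,-0.02,0,0,0.02],[-8.5,0,0,-0.02,0,0,0.02],[-8.5,0,0,-0.02,0,0,0.02],[-8.5,0,0,-0.02,0,0,0.02],[-8.5,0,0,-0.02,0,0,0.02],[-8.5,0,0,-0.01,0,0,0.02]]]';python3 -m jog '[[[-8.5,0,0,-0.01,0,0,0.02],[-8.5,0,0,-0.01,0,0,0.02],[-8.5,0,0,-0.01,0,0,0.02],[-8.5,0,0,0,0,0,0.02],[-3.1,0,0,0,0,0,0.02],[0,0,0,0,0.015,-0.04,0.02],[0,0,0,0,0.015,-0.04,0.02],[0,0,0,0,0.015,-0.04,0.02]]]';python3 -m jog '[[[0,0,0,0,0.015,-0.04,0.02],[0,0,0,0,0.015,-0.04,0.02],[0,0,0,0,0.015,-0.04,0.02],[0,0,0,0,0.015,-0.04,0.02],[0,0,0,0,0.015,-0.04,0.02],[0,0,0,0,0,0,0.02],[0,0,0,0,0,0,0.02]]]'; python3 -c "
from h import *
go(.5649,.107,.15,1.9)
for n in ['scene','top']:
    im=capture(n); cv2.imwrite(f'pics/{n}3.png',im[:,:,::-1])
crop('',cv2.imread('pics/scene3.png')[:,:,::-1],280,130,130,145,4,'pics/3.png')
cv2.imwrite('pics/3b.png',cv2.imread('pics/top3.png'))"
```

```text
t: 6.45
position: [0.4443, -0.2235, 0.2012]
eef_rot: [1.686, 0.81, -1.684]
force: [-0.1, -0.1, -2.0]
opening: 0.352
t: 7.25
position: [0.4926, -0.1037, 0.229]
eef_rot: [1.234, 1.194, -1.235]
force: [0.5, -0.1, -2.9]
opening: 0.353
t: 7.95
position: [0.5738, 0.0935, 0.2286]
eef_rot: [1.23, 1.196, -1.233]
force: [-1.3, 0.5, -3.0]
opening: 0.352
t 7.95 pos [0.5738 0.0935 0.2286] rot cols x,y,z [-0.0021 -0.0009 -1.    ] [ 0.9996 -0.0299 -0.002 ] [-0.0299 -0.9996  0.001 ] F [-1.3013  0.5017 -2.9714] open 30.981593423446185
jaw angle deg -1.7139619937763748
turn about tool x (deg): -3.613961993776371
shift after turn: [ 0.0786 -0.0082 -0.0139]
shift now: [ 0.0786 -0.0091 -0.0133] q6 0.14921755781608118
```

View pics/3.png

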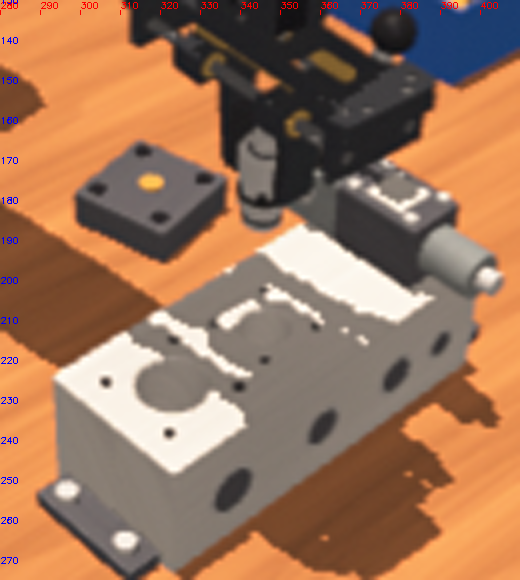

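View pics/3b.png

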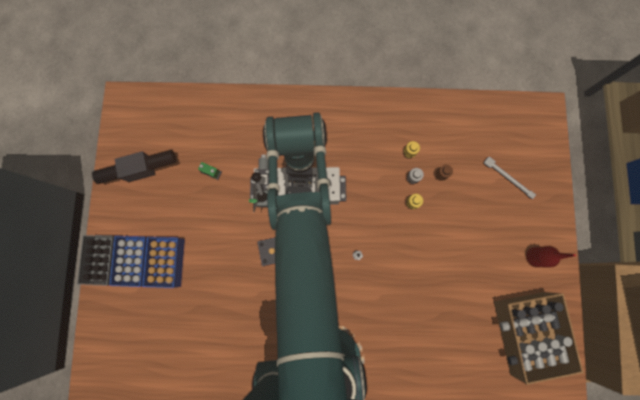

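```bash
python3 - <<'E'
from h import *
p=np.array([.5738,.0935,.2286-.0397])
th=np.linspace(0,6.28,73)
c=np.array([proj("scene",p+[.0125*np.cos(a),.0125*np.sin(a),0]) for a in th]); print("nose bottom pred: u",c[:,0].min(),c[:,0].max(),"vmax",c[:,1].max(), "u at vmax",c[c[:,1].argmax(),0])
for h in (.02,.03): 
    c=np.array([proj("scene",p+[.016*np.cos(a),.016*np.sin(a),h]) for a in th]);print(h,c.min(0),c.max(0))
J=[(proj("scene",p+d)-proj("scene",p))/.001 /1000 for d in np.eye(3)*.001];print("px per mm",J)
im=cv2.imread("pics/scene3.png")
crop("",im[:,:,::-1],330,155,35,40,14,"pics/3c.png")
E
```

```text
nose bottom pred: u 340.86267739902553 351.37168168897836 vmax 188.1153341758298 u at vmax 346.37461485865583
0.02 [339.6614 173.9906] [353.2795 182.4656]
0.03 [339.7983 170.6559] [353.5004 179.1028]
px per mm [array([0.2869, 0.2039]), array([ 0.3076, -0.1716]), array([ 0.0174, -0.325 ])]
```

View pics/3c.png

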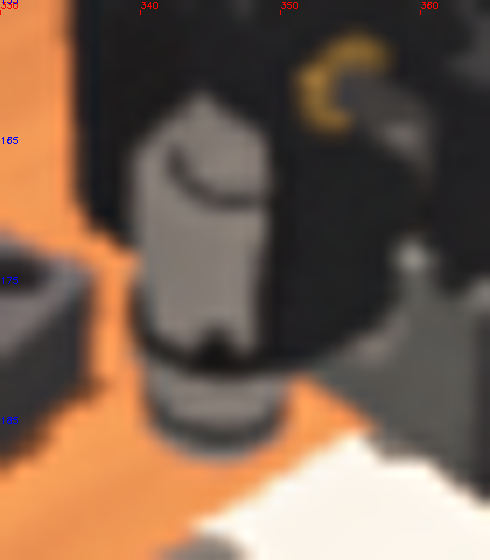

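```bash
python3 -m jog '[[[-3.6,0,0,0.02,0,0,0.02],[0,0,0,0.03,-0.008,-0.014,0.02],[0,0,0,0.03,0,0,0.02],[0,0,0,0.008,0,0,0.02],[0,0,0,0,0,0,0.02],[0,0,0,0,0,0,0.02]]]'; python3 - <<'E'
from h import *
go(.5649,.107,.15,1.9)
im=capture("scene");cv2.imwrite("pics/scene4.png",im[:,:,::-1])
crop("",im,325,170,60,55,12,"pics/4c.png")
o=get_obs();p=o["position"]-[0,0,.0397]
th=np.linspace(0,6.28,73)
c=np.array([proj("scene",p+[.0125*np.cos(a),.0125*np.sin(a),0]) for a in th]); print("nose bottom pred",c.min(0),c.max(0))
E
```

```text
t: 8.65
position: [0.5668, 0.1058, 0.143]
eef_rot: [1.189, 1.222, -1.186]
force: [0.5, -0.5, -1.6]
opening: 0.358
t 8.65 pos [0.5668 0.1058 0.143 ] rot cols x,y,z [ 0.0018  0.0002 -1.    ] [0.9996 0.0291 0.0018] [ 0.0291 -0.9996 -0.0001] F [ 0.5429 -0.5087 -1.609 ] open 31.55596972638317
jaw angle deg 1.6654125935540494
turn about tool x (deg): -0.23458740644595366
shift after turn: [-0.007  -0.0018 -0.0013]
shift now: [-0.007  -0.0018 -0.0012] q6 0.11240854966809333
nose bottom pred [341.6533 204.1783] [351.5568 210.8465]
```

View pics/4c.png

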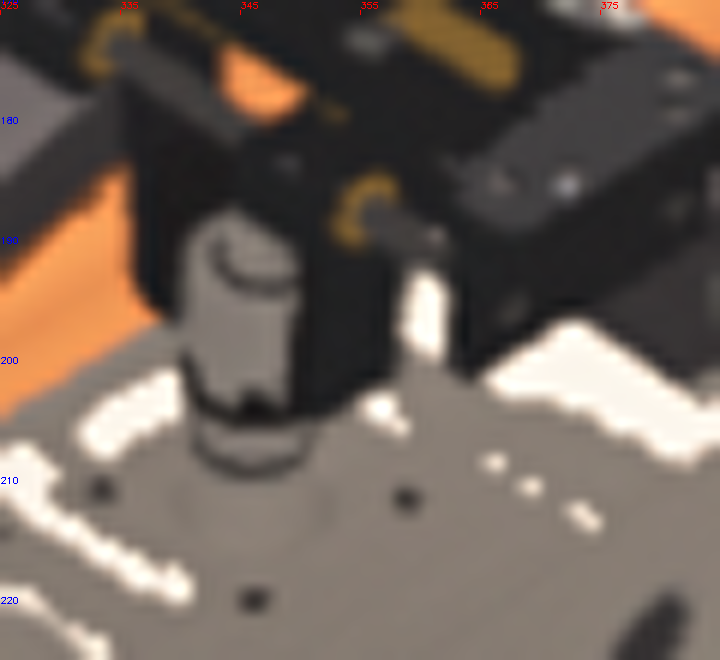

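```bash
python3 - <<'E'
from h import *
a=[];ims=[]
for i in range(6):
    ims.append(capture("scene").astype(float)); o=get_obs(); a.append(o["position"]); print(o["position"],o["joint_pos"],o["joint_velocities"][:3],o["force"])
print(np.mean(a,0),np.std(a,0))
im=np.mean(ims,0); cv2.imwrite("pics/scene5.png",im[:,:,::-1].astype(np.uint8))
c=cv2.resize(im[180:225,325:365].astype(np.uint8)[:,:,::-1],None,fx=14,fy=14,interpolation=cv2.INTER_CUBIC)
c=cv2.convertScaleAbs(c,alpha=2,beta=-60)
cv2.imwrite("pics/5c.png",c)
E
```

```text
[0.5675 0.1063 0.1439] [ 0.142   0.1646  1.9225 -0.      1.0508  0.1124] [0.0049 0.0001 0.0011] [ 0.5061  0.1766 -1.5333]
[0.5674 0.1064 0.1438] [ 0.1422  0.1646  1.9226 -0.      1.0507  0.1125] [0.0035 0.0023 0.0058] [ 0.1994 -0.1003 -2.4215]
[0.5672 0.1065 0.1436] [ 0.1424  0.1647  1.9229 -0.      1.0507  0.1125] [0.0029 0.0036 0.0083] [-0.1471 -0.475  -2.3383]
[0.5669 0.1066 0.1433] [0.1426 0.1649 1.9233 0.     1.0507 0.1125] [0.0027 0.0037 0.0076] [ 0.5206 -0.2461 -2.1515]
[0.5666 0.1066 0.1429] [0.1427 0.1651 1.9238 0.     1.0506 0.1125] [0.0006 0.005  0.0079] [ 0.2975 -0.6141 -3.2051]
[0.5664 0.1066 0.1426] [0.1428 0.1654 1.9241 0.     1.0506 0.1125] [0.0025 0.0054 0.005 ] [-0.2789 -0.0975 -2.0972]
[0.567  0.1065 0.1434] [0.0004 0.0001 0.0005]
```

View pics/5c.png

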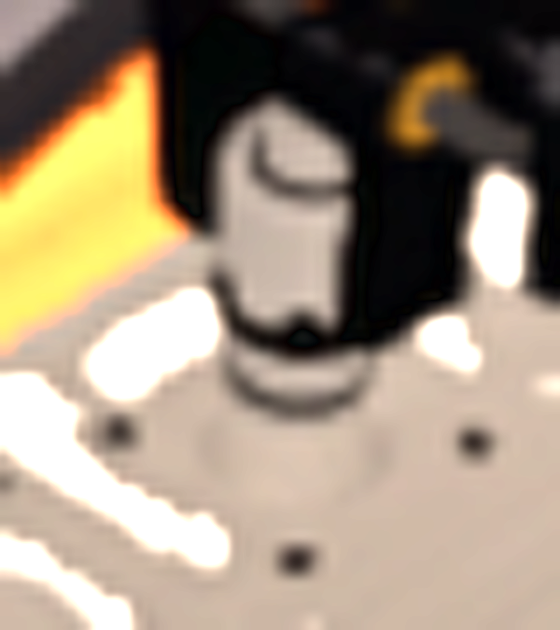

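```bash
python3 - <<'E'
from h import *
im=cv2.imread("pics/scene0.png")
th=np.linspace(0,6.28,73)
for p in ([.4441,-.2242,0],[.4439,-.2230,0]):
    for r,h in ((.0125,0),(.0125,.013),(.016,.013)):
        c=np.array([proj("scene",np.array(p)+[r*np.cos(a),r*np.sin(a),h]) for a in th]); print(p,r,h,c.min(0),c.max(0))
c=cv2.resize(im[245:280,195:230],None,fx=16,fy=16,interpolation=cv2.INTER_CUBIC)
cv2.imwrite("pics/0c.png",c)
E
```

```text
[0.4441, -0.2242, 0] 0.0125 0 [208.2974 266.6581] [218.464  274.5227]
[0.4441, -0.2242, 0] 0.0125 0.013 [207.4517 263.2408] [217.6988 271.108 ]
[0.4441, -0.2242, 0] 0.016 0.013 [206.0137 262.1607] [219.1298 272.2313]
[0.4439, -0.223, 0] 0.0125 0 [208.6828 266.3734] [218.8424 274.2283]
[0.4439, -0.223, 0] 0.0125 0.013 [207.8407 262.956 ] [218.0806 270.8134]
[0.4439, -0.223, 0] 0.016 0.013 [206.4036 261.8773] [219.5107 271.9352]
```

View pics/0c.png

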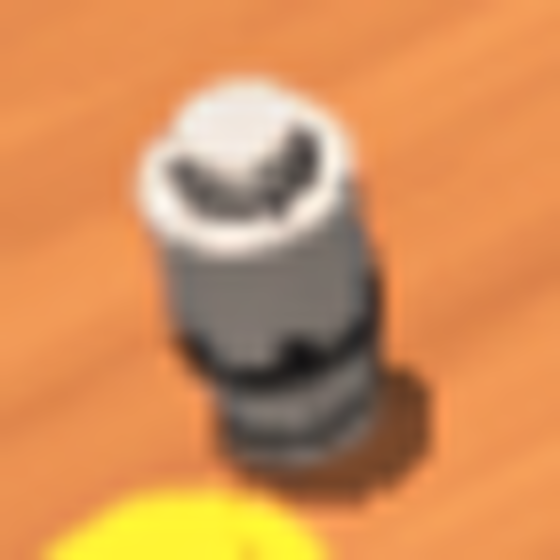

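```bash
python3 -m jog '[[[0,0,0,0,0,0,0.02],[0,0,0,0,0,0,0.02],[0,0,0,0,0,0,0.02],[0,0,0,0,0,0,0.02]]]'; python3 -c "
from h import *
go(.5649,.107,.15,1.9)"
```

```text
t: 9.4
position: [0.5658, 0.1066, 0.1416]
eef_rot: [1.187, 1.224, -1.187]
force: [0.4, 0.1, -1.9]
opening: 0.355
t 9.4 pos [0.5658 0.1066 0.1416] rot cols x,y,z [-0.0002 -0.     -1.    ] [ 0.9995  0.0303 -0.0002] [ 0.0303 -0.9995  0.    ] F [ 0.3653  0.1354 -1.9073] open 31.291967468717967
jaw angle deg 1.7386619879055083
turn about tool x (deg): -0.1613380120944896
shift after turn: [-0.0084 -0.0009 -0.0005]
shift now: [-0.0084 -0.0009 -0.0005] q6 0.11256301579154182
```

```bash
python3 -m jog '[[[0,0,0,0.006,-0.0002,-0.0004,0.02],[0,0,0,0.006,0,0,0.02],[0,0,0,0.006,0,0,0.02],[0,0,0,0,0,0,0.02],[0,0,0,0,0,0,0.02],[0,0,0,0,0,0,0.02],[0,0,0,0,0,0,0.02],[0,0,0,0,0,0,0.02]]]'; python3 -c "
from h import *
go(.5649,.107,.15,1.9)"
```

```text
t: 10.2
position: [0.5659, 0.107, 0.1241]
eef_rot: [1.187, 1.223, -1.186]
force: [0.2, 0.8, -2.2]
opening: 0.352
t 10.2 pos [0.5659 0.107  0.1241] rot cols x,y,z [ 0.0006  0.0001 -1.    ] [0.9995 0.0303 0.0006] [ 0.0303 -0.9995 -0.    ] F [ 0.2296  0.7941 -2.1881] open 31.02026690177468
jaw angle deg 1.7373742882047065
turn about tool x (deg): -0.16262571179530028
shift after turn: [-0.0259 -0.001  -0.0001]
shift now: [-0.0259 -0.001  -0.0001] q6 0.11326299178601155
```

```bash
python3 -m jog '[[[0,0,0,0.003,0,0,0.02],[0,0,0,0.003,0,0,0.02],[0,0,0,0.003,0,0,0.02],[0,0,0,0,0,0,0.02],[0,0,0,0,0,0,0.02]]]'; python3 -c "
from h import *
go(.5649,.107,.15,1.9)"
```

```text
t: 10.7
position: [0.5655, 0.1069, 0.1144]
eef_rot: [1.187, 1.224, -1.187]
force: [0.4, -0.3, -2.7]
opening: 0.352
t 10.7 pos [0.5655 0.1069 0.1144] rot cols x,y,z [-0.0005 -0.0001 -1.    ] [ 0.9995  0.0304 -0.0005] [ 0.0304 -0.9995  0.    ] F [ 0.3805 -0.2931 -2.6637] open 31.052523140422
jaw angle deg 1.7392379581087003
turn about tool x (deg): -0.16076204189130294
shift after turn: [-0.0356 -0.0006 -0.0001]
shift now: [-0.0356 -0.0006 -0.0001] q6 0.11324486156799878
```

```bash
python3 -m jog '[[[0,0,0,0.003,0,0,0.02],[0,0,0,0.003,0,0,0.02],[0,0,0,0.003,0,0,0.02],[0,0,0,0.002,0,0,0.02],[0,0,0,0,0,0,0.02],[0,0,0,0,0,0,0.02]]]'; python3 -c "
from h import *
go(.5649,.107,.15,1.9)"
```

```text
t: 11.3
position: [0.5654, 0.1077, 0.1034]
eef_rot: [1.187, 1.225, -1.187]
force: [-0.6, 5.0, -1.3]
opening: 0.351
t 11.3 pos [0.5654 0.1077 0.1034] rot cols x,y,z [-0.0005  0.0011 -1.    ] [ 0.9995  0.0303 -0.0005] [ 0.0303 -0.9995 -0.0011] F [-0.5653  4.9572 -1.2595] open 30.963015291881472
jaw angle deg 1.7339690908249668
turn about tool x (deg): -0.16603090917503494
shift after turn: [-0.0466 -0.0005  0.0007]
shift now: [-0.0466 -0.0005  0.0007] q6 0.11324916961283346
```

```bash
python3 -m jog '[[[0,0,0,0,0,-0.0008,0.04],[0,0,0,0,0,0,0.06],[0,0,0,0,0,0,0.06],[0,0,0,0,0,0,0.06],[0,0,0,-0.02,0,0,0.06],[0,0,0,-0.04,0,0,0.06],[0,0,0,-0.04,0,0,0.06]]]'; python3 -m jog '[[[0,0,0,-0.03,0,0,0.06],[0,0,0,0,0,0.04,0.06],[0,0,0,0,0,0.04,0.06],[0,0,0,0,0,0.04,0.06],[0,0,0,0,0,0.04,0.06]]]';python3 -c "
from h import *
go(.6121,-.2798,.25,0)
im=capture('scene');cv2.imwrite('pics/scene6.png',im[:,:,::-1])
crop('',im,280,130,130,145,4,'pics/6.png')"
```

```text
t: 12.0
position: [0.5648, 0.1073, 0.2038]
eef_rot: [1.185, 1.225, -1.189]
force: [0.1, -0.2, -0.3]
opening: 0.683
t: 12.5
position: [0.5705, -0.0538, 0.2341]
eef_rot: [1.187, 1.223, -1.186]
force: [0.4, -0.8, 0.7]
opening: 0.68
t 12.5 pos [ 0.5705 -0.0538  0.2341] rot cols x,y,z [ 0.0009 -0.0005 -1.    ] [0.9995 0.0308 0.0009] [ 0.0308 -0.9995  0.0005] F [ 0.4042 -0.7725  0.6952] open 59.887510514617155
jaw angle deg 1.762315151708848
turn about tool x (deg): 1.7623151517088473
shift after turn: [-0.0158  0.0417  0.226 ]
shift now: [-0.0158  0.0347  0.2272] q6 -0.1679084452505557
```

View pics/6.png

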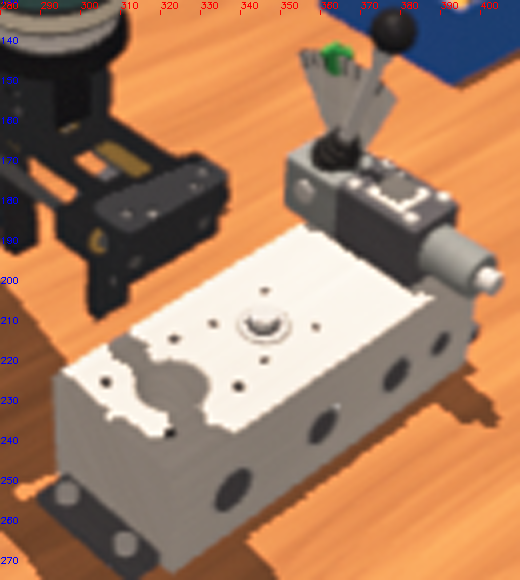

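```bash
python3 -m jog '[[[1.7,0,0,0,0.007,0.0455,0.06],[0,0,0,0,0.0085,0.0455,0.06],[0,0,0,0,0.0085,0.0455,0.06],[0,0,0,0,0.0085,0.0455,0.06],[0,0,0,0,0.009,0.0442,0.06],[0,0,0,0.03,0,0,0.06],[0,0,0,0.03,0,0,0.06],[0,0,0,0.01,0,0,0.06]]]'; python3 -m jog '[[[0,0,0,0,0,0,0.06],[0,0,0,0,0,0,0.06]]]';python3 -c "
from h import *
go(.6121,-.2798,.052,0)"
```

```text
t: 13.35
position: [0.6112, -0.2778, 0.1596]
eef_rot: [1.209, 1.215, -1.212]
force: [-0.5, 0.6, 0.1]
opening: 0.676
t: 13.55
position: [0.614, -0.278, 0.1647]
eef_rot: [1.208, 1.209, -1.208]
force: [-0.2, -0.7, -0.3]
opening: 0.684
t 13.55 pos [ 0.614  -0.278   0.1647] rot cols x,y,z [ 0.001  -0.0006 -1.    ] [1.     0.0011 0.001 ] [ 0.0011 -1.      0.0006] F [-0.1808 -0.6522 -0.2893] open 60.22147950701721
jaw angle deg 0.06497050771118601
turn about tool x (deg): 0.0649705077111804
shift after turn: [ 0.1127 -0.0021  0.0017]
shift now: [ 0.1127 -0.0021  0.0017] q6 -0.4632010352988296
```

```bash
python3 -m jog '[[[0,0,0,0.02,-0.0016,0.0016,0.06],[0,0,0,0.035,0,0,0.06],[0,0,0,0.035,0,0,0.06],[0,0,0,0.015,0,0,0.06],[0,0,0,0.006,0,0,0.06],[0,0,0,0,0,0,0.06],[0,0,0,0,0,0,0.035],[0,0,0,0,0,0,0.035]]]'; python3 -m jog '[[[0,0,0,0,0,0,0.035],[0,0,0,0,0,0,0.035],[0,0,0,0,0,0,0.035]]]';python3 -c "
from h import *
go(.6121,-.2798,.052,0)"
```

```text
t: 14.35
position: [0.6131, -0.2805, 0.0551]
eef_rot: [1.209, 1.206, -1.207]
force: [-2.5, 0.5, 1.8]
opening: 0.52
t: 14.65
position: [0.6128, -0.2805, 0.0549]
eef_rot: [1.209, 1.207, -1.208]
force: [-3.4, -0.7, 6.1]
opening: 0.506
t 14.65 pos [ 0.6128 -0.2805  0.0549] rot cols x,y,z [ 0.0022 -0.0014 -1.    ] [1.     0.0006 0.0022] [ 0.0006 -1.      0.0014] F [-3.4487 -0.7045  6.135 ] open 44.59269555535886
jaw angle deg 0.03182698532043941
turn about tool x (deg): 0.0318269853204356
shift after turn: [ 0.0029 -0.0007 -0.0007]
shift now: [ 0.0029 -0.0007 -0.0007] q6 -0.4664636016002004
```

```bash
python3 -m jog '[[[0,0,0,0,0,0,0.06],[0,0,0,0,0,0,0.06],[0,0,0,0,0,0,0.06],[5,0,0,0,0,0,0.06],[8.5,0,0,0,0,0,0.06],[8.5,0,0,0,0,0,0.06],[8.5,0,0,0,0,0,0.06],[8.5,0,0,0,0,0,0.06]]]';python3 -m jog '[[[8.5,0,0,0,0,0,0.06],[8.5,0,0,0,0,0,0.06],[8.5,0,0,0,0,0,0.06],[8.5,0,0,0,0,0,0.06],[8.5,0,0,0,0,0,0.06],[8.5,0,0,0,0,0,0.06],[0,0,0,0,0,0,0.035],[0,0,0,0,0,0,0.035]]]';python3 -m jog '[[[0,0,0,0,0,0,0.035],[0,0,0,0,0,0,0.035],[0,0,0,0,0,0,0.035],[0,0,0,0,0,0,0.035]]]'; python3 -c "
from h import *
go(.5678,.028,.25,0)
"
```

```text
t: 15.45
position: [0.6118, -0.2796, 0.0524]
eef_rot: [1.694, 0.803, -1.694]
force: [-0.3, -0.8, 0.4]
opening: 0.681
t: 16.25
position: [0.6118, -0.2795, 0.0525]
eef_rot: [2.219, 0.005, -2.22]
force: [-0.6, 2.7, 1.7]
opening: 0.524
t: 16.65
position: [0.6118, -0.2794, 0.0525]
eef_rot: [2.221, 0.002, -2.221]
force: [0.6, 0.6, -0.7]
opening: 0.503
t 16.65 pos [ 0.6118 -0.2794  0.0525] rot cols x,y,z [-0.0003  0.0005 -1.    ] [ 0.0012 -1.     -0.0005] [-1.     -0.0012  0.0003] F [ 0.5913  0.6404 -0.7065] open 44.32387764088689
jaw angle deg -89.93351226019283
turn about tool x (deg): -89.93351226019283
shift after turn: [-0.1975 -0.044  -0.3074]
shift now: [-0.1973 -0.3076  0.0436] q6 1.1037864852106696
```

```bash
python3 -m jog '[[[0,0,0,-0.02,0,0,0.035],[0,0,0,-0.03,0,0,0.035],[-8.5,0,0,-0.02,0,0,0.035],[-8.5,0,0,-0.02,0,0,0.035],[-8.5,0,0,-0.02,0,0,0.035],[-8.5,0,0,-0.02,0,0,0.035],[-8.5,0,0,-0.02,0,0,0.035],[-8.5,0,0,0,0,0,0.035]]]';python3 -m jog '[[[-8.5,0,0,0,0,0,0.035],[-8.5,0,0,0,0,0,0.035],[-8.5,0,0,0,0,0,0.035],[-8.5,0,0,0,0,0,0.035],[-6.8,0,0,0,0,0,0.035],[0,0,0,0,-0.004,-0.044,0.035],[0,0,0,0,-0.005,-0.044,0.035],[0,0,0,0,-0.005,-0.044,0.035]]]';python3 -m jog '[[[0,0,0,0,-0.005,-0.044,0.035],[0,0,0,0,-0.005,-0.044,0.035],[0,0,0,0,-0.005,-0.044,0.035],[0,0,0,0,-0.005,-0.044,0.035],[0,0,0,0,0,0,0.035],[0,0,0,0,0,0,0.035],[0,0,0,0,0,0,0.035],[0,0,0,0,0,0,0.035]]]'; python3 -c "
from h import *
go(.5677,.0273,.17,1.9)
im=capture('scene');cv2.imwrite('pics/scene7.png',im[:,:,::-1])
crop('',im,270,120,130,145,4,'pics/7.png')"
```

```text
t: 17.45
position: [0.6131, -0.2808, 0.2057]
eef_rot: [1.687, 0.807, -1.682]
force: [1.0, -0.3, -4.7]
opening: 0.503
t: 18.25
position: [0.5924, -0.1474, 0.2012]
eef_rot: [1.186, 1.225, -1.188]
force: [0.7, 0.6, -4.5]
opening: 0.5
t: 19.05
position: [0.5681, 0.0257, 0.2024]
eef_rot: [1.186, 1.224, -1.187]
force: [-0.4, -0.1, -4.3]
opening: 0.505
t 19.05 pos [0.5681 0.0257 0.2024] rot cols x,y,z [-0.0005 -0.0005 -1.    ] [ 0.9995  0.0306 -0.0005] [ 0.0306 -0.9995  0.0004] F [-0.4204 -0.0787 -4.3435] open 44.52684753964862
jaw angle deg 1.7552281305406927
turn about tool x (deg): -0.14477186945930498
shift after turn: [ 0.0324 -0.0003 -0.0016]
shift now: [ 0.0324 -0.0003 -0.0016] q6 -0.0286849049190086
```

View pics/7.png

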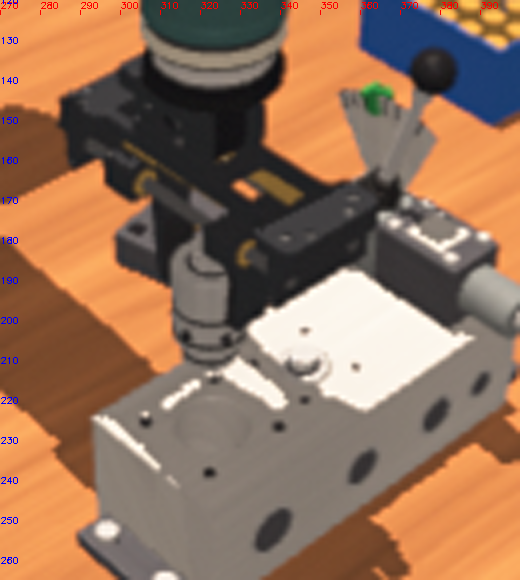

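```bash
python3 -m jog '[[[0,0,0,0.02,0,-0.0012,0.035],[0,0,0,0.03,0,0,0.035],[0,0,0,0.015,0,0,0.035],[0,0,0,0.003,0,0,0.035],[0,0,0,0,0,0,0.035],[0,0,0,0,0,0,0.035],[0,0,0,0,0,0,0.035],[0,0,0,0,0,0,0.035]]]';python3 -m jog '[[[0,0,0,0,0,0,0.035],[0,0,0,0,0,0,0.035],[0,0,0,0,0,0,0.035],[0,0,0,0,0,0,0.035],[0,0,0,0,0,0,0.035]]]'; python3 -c "
from h import *
go(.5677,.0273,.134,1.9)"
```

```text
t: 19.9
position: [0.5689, 0.0283, 0.136]
eef_rot: [1.187, 1.223, -1.184]
force: [0.2, -0.8, -4.6]
opening: 0.498
t: 20.4
position: [0.5679, 0.0282, 0.1346]
eef_rot: [1.185, 1.224, -1.186]
force: [0.1, -0.1, -4.1]
opening: 0.503
t 20.4 pos [0.5679 0.0282 0.1346] rot cols x,y,z [-0.0002  0.     -1.    ] [ 0.9995  0.0321 -0.0002] [ 0.0321 -0.9995 -0.    ] F [ 0.1456 -0.0776 -4.134 ] open 44.33755654939242
jaw angle deg 1.8389162148488287
turn about tool x (deg): -0.06108378515116897
shift after turn: [ 0.0006 -0.0002  0.0009]
shift now: [ 0.0006 -0.0002  0.0009] q6 -0.02624185452885674
```

```bash
python3 -m jog '[[[0,0,0,0.003,0,0.0005,0.035],[0,0,0,0.003,0,0,0.035],[0,0,0,0.003,0,0,0.035],[0,0,0,0,0,0,0.035],[0,0,0,0,0,0,0.035],[0,0,0,0,0,0,0.035]]]'; python3 -c "
from h import *
go(.5677,.0273,.134,1.9)"
```

```text
t: 21.0
position: [0.5681, 0.0277, 0.1258]
eef_rot: [1.186, 1.224, -1.185]
force: [0.9, -0.9, -4.7]
opening: 0.508
t 21.0 pos [0.5681 0.0277 0.1258] rot cols x,y,z [ 0.0002  0.     -1.    ] [0.9995 0.032  0.0002] [ 0.032  -0.9995 -0.    ] F [ 0.855  -0.9382 -4.7301] open 44.73108243294394
jaw angle deg 1.833967937866014
turn about tool x (deg): -0.06603206213398494
shift after turn: [-0.0082 -0.0004  0.0004]
shift now: [-0.0082 -0.0004  0.0004] q6 -0.02709073433123876
```

```bash
python3 -m jog '[[[0,0,0,0.003,0,0,0.035],[0,0,0,0.003,0,0,0.035],[0,0,0,0.003,0,0,0.035],[0,0,0,0,0,0,0.035],[0,0,0,0,0,0,0.035]]]'; python3 -c "
from h import *
go(.5677,.0273,.134,1.9)"
```

```text
t: 21.5
position: [0.5677, 0.0278, 0.1164]
eef_rot: [1.185, 1.225, -1.186]
force: [0.8, -0.3, -4.4]
opening: 0.504
t 21.5 pos [0.5677 0.0278 0.1164] rot cols x,y,z [-0.0008  0.0001 -1.    ] [ 0.9995  0.0321 -0.0008] [ 0.0321 -0.9995 -0.0001] F [ 0.8317 -0.2666 -4.4336] open 44.35994092390417
jaw angle deg 1.8374153931878732
turn about tool x (deg): -0.06258460681212341
shift after turn: [-0.0176 -0.      0.0005]
shift now: [-0.0176 -0.      0.0005] q6 -0.027093747863818924
```

In the bore with no contact force. I'll go deeper and release.

```bash
python3 -m jog '[[[0,0,0,0.004,0,0,0.035],[0,0,0,0.004,0,0,0.035],[0,0,0,0.003,0,0,0.035],[0,0,0,0,0,0,0.035],[0,0,0,0,0,0,0.05],[0,0,0,0,0,0,0.065],[0,0,0,0,0,0,0.065],[0,0,0,0,0,0,0.065]]]';python3 -m jog '[[[0,0,0,-0.02,0,0,0.065],[0,0,0,-0.04,0,0,0.065],[0,0,0,-0.05,0,0,0.065],[0,0,0,-0.05,0,0,0.065],[0,0,0,-0.05,0,0,0.065],[0,0,0,-0.03,0,0.04,0.065],[0,0,0,0,0,0.045,0.065],[0,0,0,0,0,0.045,0.065]]]'; python3 -c "
from h import *
go(.5677,.0273,.134,1.9)
for n in ['scene','top']:
    im=capture(n);cv2.imwrite(f'pics/{n}8.png',im[:,:,::-1])
crop('',cv2.imread('pics/scene8.png')[:,:,::-1],280,130,130,145,4,'pics/8.png')
crop('',cv2.imread('pics/top8.png')[:,:,::-1],240,150,120,65,6,'pics/8t.png')"
```

```text
t: 22.3
position: [0.5686, 0.0276, 0.1065]
eef_rot: [1.186, 1.223, -1.185]
force: [1.0, -0.3, -0.8]
opening: 0.738
t: 23.1
position: [0.573, -0.1034, 0.3487]
eef_rot: [1.186, 1.22, -1.181]
force: [0.9, -0.3, -0.2]
opening: 0.737
t 23.1 pos [ 0.573  -0.1034  0.3487] rot cols x,y,z [ 0.0051 -0.0013 -1.    ] [0.9994 0.0337 0.0051] [ 0.0337 -0.9994  0.0014] F [ 0.8856 -0.2995 -0.2311] open 64.91975877263721
jaw angle deg 1.9333953995965507
turn about tool x (deg): 0.03339539959655724
shift after turn: [ 0.2145 -0.0021 -0.1311]
shift now: [ 0.2145 -0.002  -0.1311] q6 -0.2548968631403431
```

View pics/8.png

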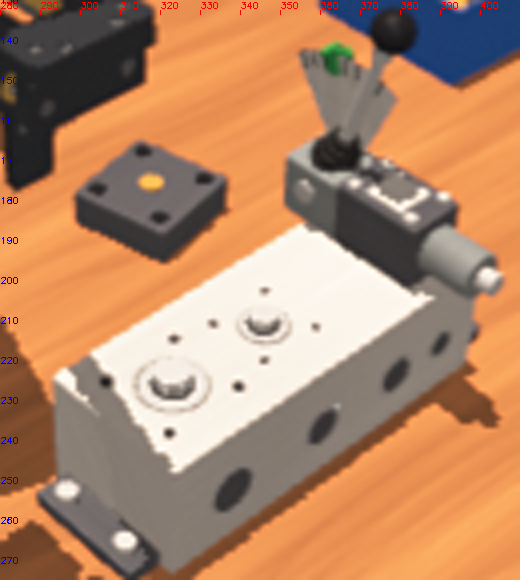

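View pics/8t.png

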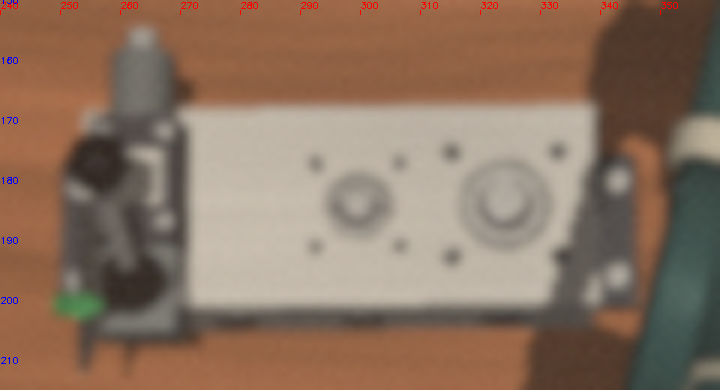

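Both inserts are home: each shows only its spring and a flush ring at the bore, at (323,226) and (345,211) in the scene view. Next I measure the lever ball and the marker.

```bash
python3 - <<'E'
from h import *
A=cv2.imread("pics/scene8.png");B=cv2.imread("pics/top8.png")
S=8
def up(I,x0,y0,w,h): return cv2.resize(I[y0:y0+h,x0:x0+w],None,fx=S,fy=S,interpolation=cv2.INTER_CUBIC)
def cen(m,x0,y0,name):
    m=m.astype(np.uint8)
    k=max(cv2.findContours(m,cv2.RETR_EXTERNAL,cv2.CHAIN_APPROX_NONE)[0],key=cv2.contourArea)
    M=cv2.moments(k);(cx,cy),r=cv2.minEnclosingCircle(k);x,y,w,h=cv2.boundingRect(k)
    f=lambda a,o:(a+.5)/S-.5+o
    print(name,"cent",f(M['m10']/M['m00'],x0),f(M['m01']/M['m00'],y0),"circ",f(cx,x0),f(cy,y0),r/S,"box",f(x,x0),f(y,y0),f(x+w,x0),f(y+h,y0))
    return f(cx,x0),f(cy,y0)
c=up(A,360,125,40,24); a=cen(c.max(2)<75,360,125,"ball s")
c=up(B,248,165,20,20); b=cen(c.max(2)<75,248,165,"ball t")
P3,e=tri(a,b);print("ball",P3,e)
yaw=.033;ex=np.array([np.cos(yaw),np.sin(yaw),0]);ey=np.array([-np.sin(yaw),np.cos(yaw),0])
piv=P3-.145*(np.sin(.3)*ex+np.cos(.3)*np.array([0,0,1]));print("pivot from ball",piv)
bs=np.array([.565,.1076,.09]);print("expected lever plane",bs+.115*ey)
print("pivot rel bore:",(piv-bs)@ex,(piv-bs)@ey)
hs=lambda c:cv2.cvtColor(c,cv2.COLOR_BGR2HSV)
def gm(c): h=hs(c);return (h[...,0]>45)&(h[...,0]<85)&(h[...,1]>100)&(h[...,2]>50)
c=up(A,350,130,30,30);g1=cen(gm(c),350,130,"green s")
c=up(B,240,190,30,20);g2=cen(gm(c),240,190,"green t")
print(tri(g1,g2))
crop("",A[:,:,::-1],345,125,55,55,12,"pics/8l.png")
E
```

```text
ball s cent 377.97076405238374 137.34149070531686 circ 377.7648067474365 137.4798707962036 6.11837911605835 box 371.6875 131.5625 383.9375 143.3125
ball t cent 256.2357264188649 176.79195643485212 circ 256.3221683502197 176.49526977539062 5.368533611297607 box 251.1875 172.1875 260.9375 181.9375
ball [0.5482 0.2214 0.2562] 0.001911651119308583
pivot from ball [0.5054 0.22   0.1176]
expected lever plane [0.5612 0.2225 0.09  ]
pivot rel bore: -0.055881612025422585 0.11426882923425898
green s cent 363.16279055571835 143.67112877234104 circ 363.57172203063965 144.0355348587036 3.953184127807617 box 359.8125 140.5625 367.4375 148.0625
green t cent 251.07615398167724 200.61720401691332 circ 251.61698722839355 200.1875 2.45827054977417 box 249.1875 199.6875 254.1875 201.6875
(array([0.4875, 0.2401, 0.1975]), np.float64(0.005260455036005902))
```

View pics/8l.png

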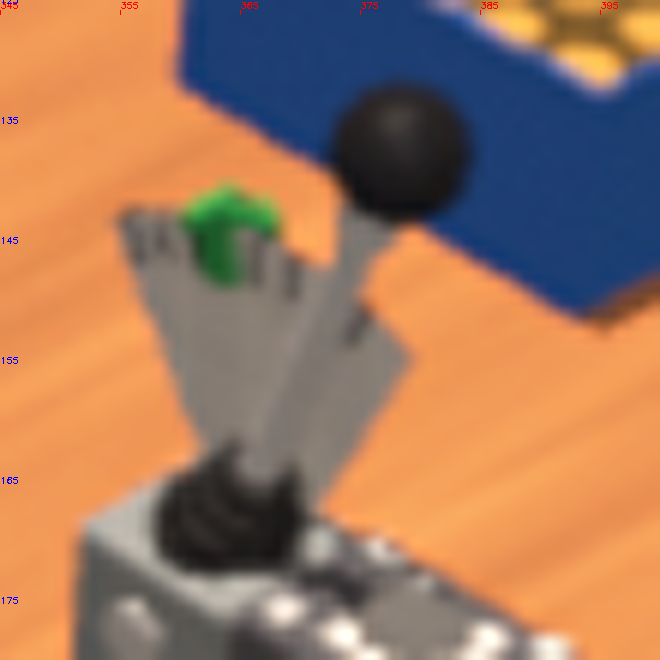

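```bash
python3 - <<'E'
from h import *
yaw=.033;ex=np.array([np.cos(yaw),np.sin(yaw),0]);ey=np.array([-np.sin(yaw),np.cos(yaw),0])
for n,uv in(("scene",(377.9,137.4)),("top",(256.2,176.8))): print(n,"ball on z .2565",onz(n,*uv,.2565), "ballz in plane")
piv=np.array([.5054,.2205,.1178])
def ang(n,u,v,yo):
    X=onplane(n,u,v,piv+yo*ey,ey)-piv
    a=np.arctan2(-(X@ex),X[2]); return a+.3, np.hypot(X@ex,X[2])
for l,uv in (("strip mid",(363.0,145.4)),("strip bot",(363,147.9)),("cent",(363.2,143.7))):
    for yo in (.0,.008,.0145,.02): print(l,yo,ang("scene",*uv,yo))
# radial unit: top view, at r 85-90
for v in (199.9,200.6,201.4):
  for z in (.195,.2,.205):
    X=onz("top",251.3,v,z)-piv; print("top",v,z,"xm",X@ex,"ym",X@ey,"val",.3+np.arctan2(-(X@ex),X[2]),"r",np.hypot(X@ex,X[2]))
print("checks ball:",ang("scene",377.9,137.4,0),"shaft",ang("scene",345+300/12-.46,125+360/12-.46,0))
t=cv2.imread("pics/top8.png")[185:210,240:270];print(t[10:19,6:17,1].astype(int)-t[10:19,6:17,2])
E
```

```text
scene ball on z .2565 [0.5482 0.2205 0.2565] ballz in plane
top ball on z .2565 [0.5479 0.2224 0.2565] ballz in plane
strip mid 0.0 (np.float64(0.3515158140680414), np.float64(0.09039335477073401))
strip mid 0.008 (np.float64(0.4385030013366466), np.float64(0.08392020849631676))
strip mid 0.0145 (np.float64(0.5191587698269623), np.float64(0.07919593033029107))
strip mid 0.02 (np.float64(0.5948611397908352), np.float64(0.07564596392863228))
strip bot 0.0 (np.float64(0.34810865539475944), np.float64(0.0828595870957095))
strip bot 0.008 (np.float64(0.4434492145124448), np.float64(0.0763076774629599))
strip bot 0.0145 (np.float64(0.533107655617464), np.float64(0.07157749817562319))
strip bot 0.02 (np.float64(0.6181291293107802), np.float64(0.06808030061885242))
cent 0.0 (np.float64(0.34623444114914137), np.float64(0.0957920660772829))
cent 0.008 (np.float64(0.4274897653520617), np.float64(0.08931754667671958))
cent 0.0145 (np.float64(0.5022752623958489), np.float64(0.08455012405341188))
cent 0.02 (np.float64(0.5721098942289612), np.float64(0.0809246465948577))
top 199.9 0.195 xm -0.01416
[... 826 characters left out ...]
483087381843
top 201.4 0.205 xm -0.020314416043340024 ym 0.02183296022488133 val 0.5288811543849281 r 0.08953499594673539
checks ball: (np.float64(0.006172483101692106), np.float64(0.14368292033209376)) shaft (np.float64(0.037101872742287656), np.float64(0.07691972485118874))
[[-49 -49 -46 -37 -19  -8  -8  -7  -8  -8  -8]
 [-50 -49 -47 -37 -18  -9  -7  -7  -6  -6  -8]
 [-48 -49 -46 -35 -18  -7  -4  -4  -4  -7  -7]
 [-51 -48 -40 -25  -3   4   7  11  12   5  -3]
 [-52 -48 -30   2  24  30  32  35  37  28  15]
 [-53 -47 -23  18  44  47  49  50  51  45  33]
 [-53 -48 -28  10  36  44  49  53  51  43  31]
 [-53 -49 -38 -17   1  10  24  37  37  26  12]
 [-53 -52 -49 -43 -37 -31 -17   2   9   4  -2]]
```

```bash
python3 -m jog '[[[0,0,0,0,-0.002,-0.0464,0.07],[0,0,0,0,-0.002,-0.0464,0.07],[0,0,0,0,-0.002,-0.0464,0.07],[0,0,0,0,-0.002,-0.0464,0.07],[0,0,0,0,-0.002,-0.0464,0.07],[0,0,0,0,-0.002,-0.0464,0.07],[0,0,0,0,-0.002,-0.0464,0.07],[0,0,0,0,0,0,0.07]]]';python3 -m jog '[[[0,0,0,0,0,0,0.07],[0,0,0,0,0,0,0.07],[0,0,0,0,0,0,0.07]]]'; python3 -c "
from h import *
go(.5482,.2210,.2454,1.9)"
```

```text
t: 24.0
position: [0.5462, 0.2279, 0.3455]
eef_rot: [1.183, 1.23, -1.18]
force: [-0.4, 0.2, -0.2]
opening: 0.793
t: 24.3
position: [0.5479, 0.2209, 0.3458]
eef_rot: [1.187, 1.223, -1.187]
force: [0.9, -0.9, -0.2]
opening: 0.8
t 24.3 pos [0.5479 0.2209 0.3458] rot cols x,y,z [ 0.0001 -0.0002 -1.    ] [0.9995 0.0305 0.0001] [ 0.0305 -0.9995  0.0002] F [ 0.8708 -0.8772 -0.2125] open 70.44902360352947
jaw angle deg 1.747630506096172
turn about tool x (deg): -0.15236949390383359
shift after turn: [ 0.1004  0.0003 -0.0002]
shift now: [ 0.1004  0.0003 -0.0002] q6 0.31068579522556006
```

```bash
python3 -m jog '[[[0,0,0,0.03,0,0,0.07],[0,0,0,0.03,0,0,0.07],[0,0,0,0.025,0,0,0.07],[0,0,0,0.015,0,0,0.07],[0,0,0,0,0,0,0.07],[0,0,0,0,0,0,0.07],[0,0,0,0,0,0,0.07]]]'; python3 -c "
from h import *
go(.5482,.2210,.2454,1.9)
im=capture('scene');crop('',im,330,100,90,90,6,'pics/9.png')"
```

```text
t: 25.0
position: [0.5489, 0.2221, 0.2477]
eef_rot: [1.188, 1.223, -1.183]
force: [-0.3, 0.2, -0.4]
opening: 0.795
t 25.0 pos [0.5489 0.2221 0.2477] rot cols x,y,z [ 0.0029  0.0011 -1.    ] [0.9995 0.0316 0.003 ] [ 0.0316 -0.9995 -0.001 ] F [-0.3231  0.1675 -0.4378] open 70.04021926547577
jaw angle deg 1.8088289362213525
turn about tool x (deg): -0.09117106377864559
shift after turn: [ 0.0023 -0.0007  0.001 ]
shift now: [ 0.0023 -0.0007  0.001 ] q6 0.31076649329575395
```

View pics/9.png

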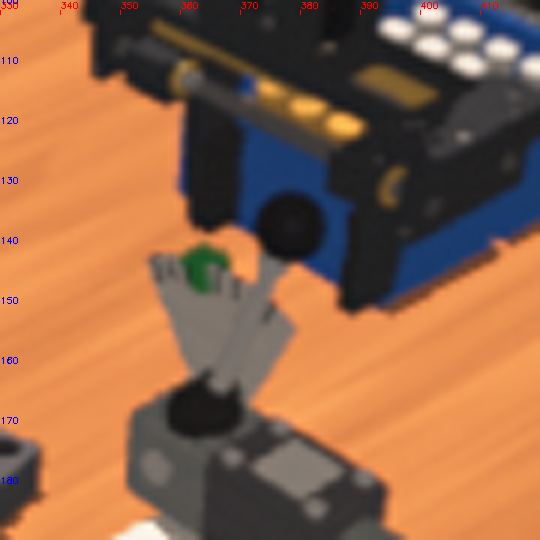

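Ball at about (377,137), between the open fingers at about (364,133) and (390,145). I'll close on it and check.

```bash
python3 -m jog '[[[0,0,0,0,0,0,0.02],[0,0,0,0,0,0,0.02],[0,0,0,0,0,0,0.02],[0,0,0,0,0,0,0.02],[0,0,0,0,0,0,0.02],[0,0,0,0,0,0,0.02],[0,0,0,0,0,0,0.02],[0,0,0,0,0,0,0.02]]]'; python3 -c "
from h import *
go(.4752,.2195,.2490,1.9)"
```

```text
t: 25.85
position: [0.5482, 0.222, 0.2457]
eef_rot: [1.186, 1.224, -1.185]
force: [3.1, 0.2, -1.6]
opening: 0.317
t 25.85 pos [0.5482 0.222  0.2457] rot cols x,y,z [ 0.0009  0.0002 -1.    ] [0.9995 0.032  0.0009] [ 0.032  -0.9995 -0.0002] F [ 3.1126  0.2139 -1.5842] open 27.909944538086066
jaw angle deg 1.8338943571017374
turn about tool x (deg): -0.0661056428982647
shift after turn: [-0.0034 -0.073   0.0001]
shift now: [-0.0034 -0.073   0.0002] q6 0.3108339454728655
```

```bash
python3 -m jog '[[[0,0,0,-0.002,-0.008,0,0.02],[0,0,0,-0.002,-0.011,0,0.02],[0,0,0,-0.0015,-0.012,0,0.02],[0,0,0,-0.001,-0.012,0,0.02],[0,0,0,0,-0.011,0,0.02],[0,0,0,0.001,-0.009,0,0.02],[0,0,0,0.001,-0.006,0,0.02],[0,0,0,0.001,-0.004,0,0.02]]]';python3 -m jog '[[[0,0,0,0,0,0,0.02],[0,0,0,0,0,0,0.02],[0,0,0,0,0,0,0.02],[0,0,0,0,0,0,0.02],[0,0,0,0,0,0,0.02],[0,0,0,0,0,0,0.02],[0,0,0,0,0,0,0.02],[0,0,0,0,0,0,0.02]]]'; python3 -c "
from h import *
go(.4752,.2195,.2490,1.9)
for n in ['scene','top']:
    im=capture(n);cv2.imwrite(f'pics/{n}10.png',im[:,:,::-1])
crop('',cv2.imread('pics/scene10.png')[:,:,::-1],340,120,50,60,10,'pics/10.png')"
```

```text
t: 26.65
position: [0.4798, 0.2208, 0.2523]
eef_rot: [1.194, 1.216, -1.174]
force: [12.1, 1.4, 1.3]
opening: 0.321
t: 27.45
position: [0.4797, 0.2207, 0.2524]
eef_rot: [1.194, 1.217, -1.175]
force: [11.4, 0.9, 1.6]
opening: 0.321
t 27.45 pos [0.4797 0.2207 0.2524] rot cols x,y,z [ 0.0126  0.0034 -0.9999] [0.9994 0.032  0.0127] [ 0.032  -0.9995 -0.003 ] F [11.3971  0.8695  1.6002] open 28.25494721239386
jaw angle deg 1.8334496182366622
turn about tool x (deg): -0.06655038176333505
shift after turn: [ 0.0033 -0.0046  0.0011]
shift now: [ 0.0033 -0.0046  0.0011] q6 0.35360994117906114
```

View pics/10.png

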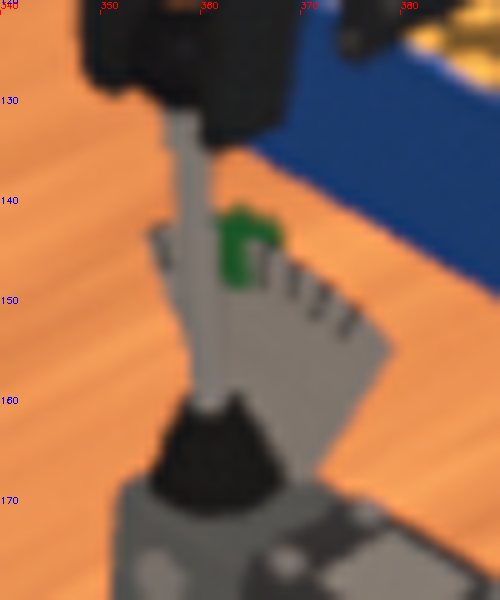

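```bash
python3 -m jog '[[[0,0,0,0,-0.004,0,0.02],[0,0,0,0,0,0,0.02],[0,0,0,0,0,0,0.02],[0,0,0,0,0,0,0.02],[0,0,0,0,0,0,0.02],[0,0,0,0,0,0,0.02]]]'; python3 - <<'E'
from h import *
go(.4759,.2195,.2490,1.9)
for n in ['scene','top']:
    im=capture(n);cv2.imwrite(f'pics/{n}11.png',im[:,:,::-1])
crop('',cv2.imread('pics/scene11.png')[:,:,::-1],340,120,50,60,10,'pics/11.png')
A=cv2.imread("pics/scene11.png")
yaw=.033;ex=np.array([np.cos(yaw),np.sin(yaw),0]);ey=np.array([-np.sin(yaw),np.cos(yaw),0])
piv=np.array([.5054,.2198,.1178])
def ang(n,u,v,yo):
    X=onplane(n,u,v,piv+yo*ey,ey)-piv
    return np.arctan2(-(X@ex),X[2])+.3, np.hypot(X@ex,X[2])
# shaft edges against orange: grey = low saturation
for v in range(134,144):
    row=A[v,350:372].astype(int); print(v,(row.max(1)-row.min(1)))
o=get_obs();Rm=R.from_rotvec(o["eef_rot"]).as_matrix();g=o["position"]-.011*Rm[:,0]
print("grasp pt",g,"val",.3+np.arcsin(-((g-piv)@ex)/.145))
E
```

```text
t: 28.15
position: [0.4756, 0.2206, 0.252]
eef_rot: [1.194, 1.217, -1.175]
force: [11.3, 1.4, 0.9]
opening: 0.319
t 28.15 pos [0.4756 0.2206 0.252 ] rot cols x,y,z [ 0.0124  0.0033 -0.9999] [0.9994 0.032  0.0125] [ 0.0321 -0.9995 -0.0029] F [11.3415  1.4221  0.9132] open 28.067613350103727
jaw angle deg 1.835181687176297
turn about tool x (deg): -0.06481831282370365
shift after turn: [0.003  0.0002 0.0011]
shift now: [0.003  0.0002 0.0011] q6 0.35626393509590076
134 [154 153 153 153 153 125  43  15  12  14  34  56  82  67  27  61  86  86
  83  82  82  82]
135 [152 152 152 154 155 143  69  17  13  24  84 142 146 138 110  50  41  79
  87  83  83  82]
136 [154 152 153 154 154 144  75  16  13  35 103 151 151 150 149 138 100  22
  57  84  86  84]
137 [153 154 154 153 154 147  94  19  13  36 100 148 149 150 151 151 150 117
  57  31  57  84]
138 [154 153 153 153 154 148 100  19  12  27  89 149 150 150 150 151 152 151
 144 118  62  31]
139 [154 154 154 153 152 150 116  21  12  27  87 152 154 151 150 152 151 151
 153 151 145 109]
140 [154 153 153 150 152 150 120  24  11  19  70 151 144  99  99 135 153 153
 154 155 155 152]
141 [154 152 151 149 150 149 119  23  12  15  37  89  69  46  46  70  96 116
 153 154 154 154]
142 [150 150 150 149 137  94  50  13  14  14  15  41  47  58  54  47  46  59
 127 155 155 154]
143 [150 149 148 139  95  32  14  13  15  15  12  38  59  59  55  48  52  48
 104 159 157 157]
grasp pt [0.4755 0.2206 0.2631] val 0.5075825998828802
```

View pics/11.png

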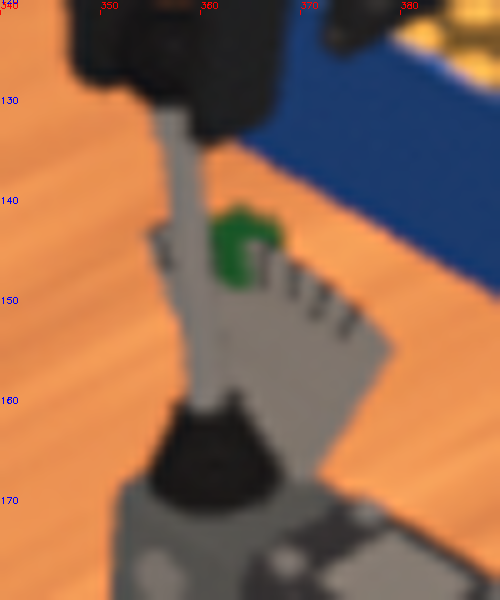

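```bash
python3 - <<'E'
from h import *
yaw=.033;ex=np.array([np.cos(yaw),np.sin(yaw),0]);ey=np.array([-np.sin(yaw),np.cos(yaw),0])
def ang(n,u,v,yo,piv):
    X=onplane(n,u,v,piv+yo*ey,ey)-piv
    return np.round(np.arctan2(-(X@ex),X[2])+.3,3), np.round(np.hypot(X@ex,X[2]),4)
ps=np.array([.5054,.2195,.1178])
A=cv2.imread("pics/scene11.png").astype(int)
A0=cv2.imread("pics/scene8.png").astype(int)
print("shaft now",ang("scene",358.05,138,0,ps)," rest ball",ang("scene",377.9,137.4,0,ps))
print(A0[139:151,357:371,1]-A0[139:151,357:371,2])
print((A0[139:151,357:371,1]))
for v,l,r in ((146,361.1,364.6),(147,361.5,364.7)):
  for y in (.0125,.0145,.0165): print(v,y,[ang("scene",u,v,y,ps) for u in (l,(l+r)/2,r)])
E
```

```text
shaft now (np.float64(0.513), np.float64(0.1072))  rest ball (np.float64(0.002), np.float64(0.1447))
[[-89 -90 -90 -90 -90 -92 -89 -89 -91 -92 -91 -90 -92 -92]
 [-90 -91 -92 -92 -89 -72 -13 -13 -71 -90 -89 -91 -91 -91]
 [-92 -93 -92 -75  -4  50  81  58   4 -12 -31 -88 -90 -90]
 [-52 -54 -43   6  81  92  88  97  82  67  43 -53 -89 -88]
 [-15 -16  -7  39  78  71  65  69  68  86  73 -31 -89 -87]
 [ -9  -8  -5  13  41  59  56  30   0  14  29 -44 -89 -83]
 [ -9  -9  -9  -6  26  58  57  35   0  -8  -8 -37 -86 -88]
 [ -9  -9 -10  -9  17  57  59  37   5  -8 -11 -16 -41 -73]
 [ -9 -11 -11  -9   7  46  59  45  13  -7 -11  -9  -9 -21]
 [-13 -11 -11 -11  -6  14  36  32   6  -7 -10  -9  -7  -9]
 [-13  -9 -12 -12 -11  -8  -5  -5  -8 -11 -11 -10  -9 -10]
 [-21  -8  -9 -11 -12 -11 -11 -11 -11 -12 -11 -11 -10 -10]]
[[139 139 142 146 146 144 145 146 146 146 147 148 147 143]
 [142 143 144 145 146 155 166 164 152 148 149 149 150 151]
 [143 143 144 154 171 180 173 148 141 163 166 151 151 151]
 [126 120 134 153 173 149 133 145 148 155 170 157 153 156]
 [116 106 116 112 118 104  97 111 119 135 148 145 159 
[... 523 characters left out ...]
(0.41), np.float64(0.0815))]
146 0.0145 [(np.float64(0.603), np.float64(0.0765)), (np.float64(0.516), np.float64(0.0779)), (np.float64(0.433), np.float64(0.0799))]
146 0.0165 [(np.float64(0.632), np.float64(0.0753)), (np.float64(0.543), np.float64(0.0766)), (np.float64(0.458), np.float64(0.0784))]
147 0.0125 [(np.float64(0.561), np.float64(0.075)), (np.float64(0.481), np.float64(0.0765)), (np.float64(0.406), np.float64(0.0785))]
147 0.0145 [(np.float64(0.591), np.float64(0.0737)), (np.float64(0.508), np.float64(0.0751)), (np.float64(0.43), np.float64(0.077))]
147 0.0165 [(np.float64(0.621), np.float64(0.0725)), (np.float64(0.536), np.float64(0.0737)), (np.float64(0.456), np.float64(0.0754))]
```

```bash
python3 - <<'E'
from h import *
o=get_obs();print(o["t"],o["position"],o["joint_velocities"],o["force"])
im=capture("scene");cv2.imwrite("pics/scene12.png",im[:,:,::-1])
o=get_obs();print(o["t"],o["position"],o["joint_velocities"],o["force"])
crop('',im,280,120,180,145,4,'pics/12.png')
E
```

```text
28.25 [0.4756 0.2206 0.2521] [ 0.0008 -0.0006 -0.0004 -0.0016 -0.0002  0.0002] [11.0704  2.7255  0.2014]
28.3 [0.4756 0.2206 0.2521] [ 0.0025  0.0005 -0.0004  0.0009  0.0009 -0.0015] [11.752   0.8142  0.0339]
```

View pics/12.png

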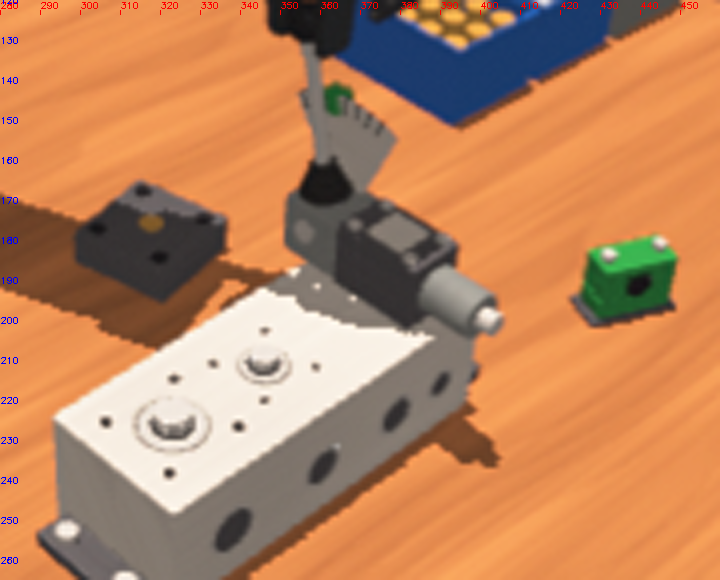

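The inserts are home at (323,226) and (345,211), the cover plate and clamp haven't moved, and the lever is held still. Handing in.

```bash
python3 -c "
from bench import *
print(finish_job())"
```

```text
the job is handed in; nothing more can be done
None
```

The job is handed in: both steel inserts are home in their own bores, and the gripper is holding the lever in line with the green marker. It took about 28 s of the 72 s allowed.

- **Inserts:** the small one went in first, then the large one. I let each go partly entered and it slid down. In the last scene picture each shows only its spring, with the sleeve flush, as it did before I touched the lever. The small insert took about 5 N of sideways force from the bore wall on the way in; the large one showed no contact force.
- **Lever:** the fingers are closed on the ball knob and it is not moving. The lever reads 0.508 rad from the arm position and 0.513 rad from the picture.
- **Marker:** I measured it at 0.48 to 0.54 rad, best estimate 0.51. This is the least certain number, but the difference from the lever is within the 0.08 rad allowed. I did not touch the marker.
- **Bystanders:** I touched none of them. The cover plate and clamp looked unmoved in the last picture; the adapter was outside that view, so I did not check it again at the end.

**Disagreements:** the two cameras differed by 2 to 3 mm in y. I used their mean, and the arm's own readings while centring each insert with two grasps at right angles agreed with it to within 1 mm. The arm sagged a few millimetres under the lever spring, so I pulled 4 mm further to correct it.

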